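# Crank the sausage filler's plunger free and take out its barrel

## Robot

A 6-joint arm with a two-finger parallel gripper is mounted at the origin on a cart in front of the work surface, level with it; the furniture and walls round the work are solid. World frame = base frame: x ahead of the robot, y to its left, z up, the work surface at z = 0. Lengths are in m, angles in rad, forces in N, time in s.
With the tool pointing down it reaches from about 0.35 to 0.775 m from the base axis. Payload 7.3 kg.
Tool frame: the origin (TCP) lies at the very end of the fingers, on their centre line; the grasp point (between the pads) lies 19 mm behind it (robot.tcp_to_grasp is the distance from the TCP to the grasp point, in m); z points along the fingers, y is the direction in which the jaws open and shut (so a half turn about z gives the same grasp; the last joint's range is limited). The gripper opens to 92 mm and grips with 3 to 60 N. Pads are 19 mm wide; open, the fingers measure 130 mm over their backs; the gripper's body (75 mm by 190 mm) begins 47 mm behind the grasp point.
Start: joints at [1.135, 0.342, 1.524, -0, 1.275, -0.146], TCP at [0.15, 0.503, 0.227] pointing down, gripper open.
Joint ranges: [-2.53, 2.53], [-0.77, 2.02], [0.04, 2.7], [-1, 4.14], [0.28, 2.66], [-3.11, 3.11]. Speed limits (rad/s): [2.57, 2.57, 3.14, 3.14, 3.14, 3.14].

## Interface

Orientations are given as [roll, pitch, yaw] about the fixed x, y, z axes, in that order (R = Rz(yaw) Ry(pitch) Rx(roll)).
In Python, from cell import robot gives the robot as it stands.
- The arm moves only by the tool arm_command, never from a script. Its argument "motion" is a list that holds one entry, the list of rows, each a list of 7 numbers: the turn, a rotation vector about the tool's x, y, z in units of 90 degrees (1.0 is 90 degrees), then the shift along the tool's x, y, z in units of 30 cm (1.0 is 30 cm), then the opening, from -1 (shut) to 1 (fully open). In form: [[[wx, wy, wz, tx, ty, tz, grip], ...]]. A call has 1 to 8 rows; each row is the pose to reach, as a shift and turn from the pose commanded when the call began, along the tool's axes at that moment; what a row does not reach only later rows make up. A row lasts 1/10 s, in which the tool goes at most 50 mm and 8.59 degrees, less where a joint would pass 70% of its speed; a pose out of reach is approached as far as the arm can. A call with a number of a shift or a turn outside -1 to 1 is refused whole. A call with a gripper value outside its range is refused whole. The fingers move at their own pace and stop on an object; "grip_force" is the grip in N (left out, the last holds). Time passes only in rows, so rows that repeat a pose let the fingers close. It gives the time, the measured TCP pose, the force and the opening at its end, in the units of the state.
- robot.observe(): the state, without advancing time (a new reading comes with each control period).
- robot.read_camera(name): name is "side" or "top"; returns a dict with "image" (384x512x3 uint8, red, green, blue), "z_map" (384x512 float32, m along the optical axis (not along the pixel's ray), 0 where there is no reading), "fov_y" (degrees; the focal length in pixels is half the picture's height over the tangent of half this angle, whatever the lens; pixels are square), "cx", "cy" (the principal point, pixels), "k1" (the pictures are not rectified: a ray, as slopes to the right and down, at radius r is drawn at 1 + k1 r^2 times it, then the intrinsics apply), "cam_to_world" (4x4, takes a point from camera to world coordinates). Camera axes: x right, y down, z forward; pixel columns grow to the right and rows downward; lengths in m; the calibration is good to about 2 mm. A picture is of the moment at which its call begins.
- robot.hand_in(): hands the job in, once; it reports no verdict.
The state is a dict: "time": time; "qpos": joint angles; "qvel": joint speeds; "joint_efforts": joint torques, N m; "tool_pos": TCP position; "tool_rot": TCP orientation; "contact_force": force on the tool from outside, world axes, zero at the start; "torque": the same for the moment, N m; "opening": finger opening in m.
Only numpy, scipy, OpenCV 4.12 (cv2) and the standard library are available. Lean on these libraries where they do the work, as an engineer would, in place of code of your own. Each camera call takes 0.05 s, during which the arm holds its last target.

## Task

The barrel of the sausage filler has to go for washing. Crank the plunger up out of it (anticlockwise seen from above) until the crank suddenly goes slack, and stop there, before the plunger drives hard against the head; then draw the barrel out by its handle and stand it upright on the slatted draining rack, near the rack's middle, without dropping it. Leave the salt shaker and the mincer plates where they are.

Things in the scene. Friction and masses are not known exactly. Their poses are not given: they have to be found in the camera images.
- filler: Table-top sausage filler, fixed: grey base plate 150 x 196 x 10 mm, two steel posts (17 mm thick, on its y axis, 74 mm either side), grey crosshead 34 mm deep, underside 165 mm above the worktop. Origin: on the plunger axis at worktop level. Its -x is the open front, where the barrel slides out along the base plate once the plunger is above the barrel's rim.
- crank_axis (a point): On the vertical crank axis, 230 mm above the worktop (the height of the knob's middle); axes as the filler's. Anticlockwise from above raises the plunger 24 mm per turn. In the barrel the plunger's rubber drags: about 12 N at the knob (after up to 10 degrees of play); under 2 N once it has left the rim and the barrel can be drawn out. A dust tube, 25 mm thick, stands on the axis up to 262 mm.
- head_under (a point): Underside of the steel stop ring below the crosshead, on the axis, 153 mm above the worktop, 43 mm above the barrel's rim. Cranked about 0.6 turn (14 mm) past the point where the crank goes slack, the plunger's hub meets this ring and blocks.
- knob_mid (a point): Middle of the crank's upright wooden knob: 28 mm thick, 48 mm tall (206 to 254 mm above the worktop), spinning freely on its pin, 62 mm from the crank axis on a flat arm whose top is 206 mm up. The crank keeps its height as it turns and stays where it is left.
- barrel_grip (a point): Middle of the barrel's upright wooden handle, on the barrel's -x side: 20 mm radially, 16 mm across (barrel's y), 60 mm tall; 115 mm from the barrel's axis, 55 mm above its underside, 60 mm free between it and the barrel. Axes as the barrel's. The crank knob may stop above the space over the handle: a hand that leans back 12 degrees from the press clears it.
- barrel_foot (a point): Centre of the underside of the barrel: loose opaque steel cylinder, 88 mm across (92 at the rim), 100 mm high, open on top, 0.27 to 0.41 kg, with a spout on its +x side reaching 75 mm from the axis. z is its axis, -x points to its handle. At first it stands on the filler's base plate, on the axis, against two pins behind; the plunger's underside is hidden in it, 16 to 58 mm below the rim.
- rack: Slatted wooden draining rack, fixed: 184 mm (x) x 200 mm (y) x 18 mm high, 8 slats along y. Origin: centre of its underside.
- rack_top (a point): Centre of the rack's top side, 18 mm above the worktop; axes as the rack's.
- shaker: Glass salt shaker, 42 mm thick, 74 mm high, loose; origin at the centre of its underside. Bystander.
- plate_a: Steel mincer plate, 60 mm across, 9 mm thick, lying loose; origin at the centre of its underside. Bystander.
- plate_b: Steel mincer plate, 56 mm across, 9 mm thick, lying loose; origin at the centre of its underside. Bystander.

How it is judged:
At the end, for the whole second after the job is handed in: The barrel stands upright (within 5 degrees) and still on the rack's slats, its axis within 60 mm of the rack's middle (angle between barrel_foot's own z axis and vertical below 0.087 rad and z of barrel_foot in the frame of rack_top between -0.004 and 0.005 m and horizontal distance between barrel_foot and rack_top below 0.06 m and linear speed of barrel below 0.02 m/s); the robot touches nothing.
It fails at once if the plunger is driven hard up against the head (contact force between head_stop and plunger_hub above 100 N).
It fails at once if the barrel is dropped (linear speed of barrel above 0.45 m/s and contact force between the fingers and barrel below 0.1 N).
It fails at once if the salt shaker is moved (distance of shaker from where it was at the start of the episode above 0.03 m).
It fails at once if a mincer plate is moved (distance of any of plate_a, plate_b from where it was at the start of the episode above 0.03 m).
It also fails if it takes over 72 s, if anything falls off the work surface, if the arm or the gripper's body presses on something with over 40 N, if the wrist force passes 120 N, or if a joint passes its speed limit or range.

## Working session

There is one attempt and no reset: what is moved stays moved. The work goes in short steps, Python scripts to look and compute and a tool call to move; the robot and the scene stay as the last step left them, time stands still between calls to the robot, and variables do not carry over. Pictures are saved under pics/ and viewed, and the job is handed in when it is done.

Besides the shell and the picture viewer there is one more tool, called after "Call:" as name([rows], argument=value, ...), one row to a line, values as JSON. arm_command: Moves the arm, as the interface text tells. Its arguments: {"type":"object","properties":{"motion":{"type":"array"},"grip_force":{"type":"number"}},"required":["motion"]}

```bash
ls; mkdir -p pics; python3 - <<'E'
from cell import robot
import cv2,numpy as np
for n in("side","top"):
    d=robot.read_camera(n); cv2.imwrite(f"pics/{n}0.png",cv2.cvtColor(d["image"],cv2.COLOR_RGB2BGR)); np.savez(f"{n}0.npz",**d)
    print(n,d["fov_y"],d["cx"],d["cy"],d["k1"],np.round(d["cam_to_world"],3).tolist())
print(robot.observe())
E
```

```text
pics
side 57.59794870536984 258.19630678173155 194.22802713158126 0.013854098961907396 [[-0.993, 0.089, -0.08, 0.615], [0.12, 0.758, -0.641, 0.775], [0.004, -0.646, -0.763, 1.048], [0.0, 0.0, 0.0, 1.0]]
top 45.462873791525396 247.9791022946581 193.2992582871044 -0.037657774930265224 [[0.011, -0.992, 0.122, 0.343], [-1.0, -0.011, -0.001, 0.04], [0.002, -0.122, -0.992, 1.635], [0.0, 0.0, 0.0, 1.0]]
{'time': 0.1, 'qpos': array([ 1.13498647e+00,  3.42645085e-01,  1.52489606e+00, -4.44232575e-05,
        1.27538647e+00, -1.45996399e-01]), 'qvel': array([-4.41105258e-04, -1.06320273e-03, -1.07070160e-03, -2.00901526e-04,
       -3.96196033e-04,  2.84183260e-05]), 'joint_efforts': array([ 3.27823000e-03, -4.31999052e+01, -2.44696695e+01,  7.23144226e-02,
        5.26514417e-02, -4.58274690e-05]), 'tool_pos': array([0.149872  , 0.502789  , 0.22612746]), 'tool_rot': array([-3.14026572e+00, -1.52177947e-04,  2.85179205e+00]), 'contact_force': array([ 0.8273817 , -0.78726738, -0.83322071]), 'torque': array([-0.01294666, -0.00487946,  0.0429272 ]), 'opening': 0.09184422763857059}
```

View pics/side0.png

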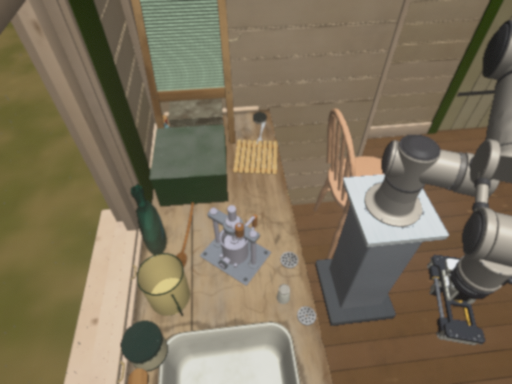

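View pics/top0.png

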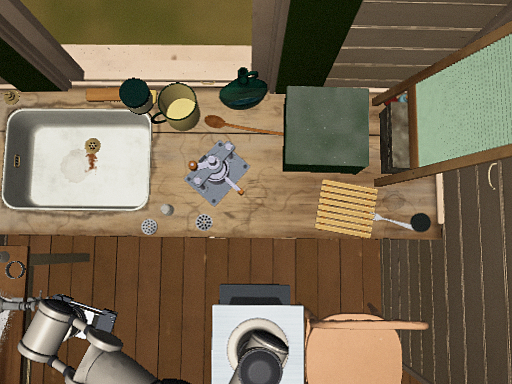

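The top view shows the filler near (217,172), the rack near (346,208), the shaker near (166,210), and the plates at (149,227) and (204,222). The side view agrees. I'll zoom in.

```bash
cat > h.py <<'E'
import numpy as np,cv2
def load(n,t="0"):
    return dict(np.load(f"{n}{t}.npz"))
def K(d):
    f=d["image"].shape[0]/2/np.tan(np.radians(float(d["fov_y"]))/2)
    return f
def ray(d,u,v):
    f=K(d);x=(u-d["cx"])/f;y=(v-d["cy"])/f
    x0,y0=x,y
    for _ in range(20):
        s=1+d["k1"]*(x*x+y*y); x,y=x0/s,y0/s
    M=d["cam_to_world"]; return M[:3,3],M[:3,:3]@np.array([x,y,1.0])
def onz(d,u,v,z):
    o,r=ray(d,u,v); t=(z-o[2])/r[2]; return o+t*r
def dep(d,u,v):
    o,r=ray(d,u,v); return o+r*d["z_map"][int(round(v)),int(round(u))]
def proj(d,p):
    M=d["cam_to_world"]; q=M[:3,:3].T@(np.asarray(p)-M[:3,3]); x,y=q[:2]/q[2]; s=1+d["k1"]*(x*x+y*y)
    return x*s*K(d)+d["cx"],y*s*K(d)+d["cy"]
def cloud(d):
    H,W=d["z_map"].shape; v,u=np.mgrid[:H,:W]; f=K(d);x0=(u-d["cx"])/f;y0=(v-d["cy"])/f;x,y=x0,y0
    for _ in range(20):
        s=1+d["k1"]*(x*x+y*y); x,y=x0/s,y0/s
    z=d["z_map"]; P=np.stack([x*z,y*z,z],-1); M=d["cam_to_world"]; Q=P@M[:3,:3].T+M[:3,3]; Q[z<=0]=np.nan; return Q
E
python3 - <<'E'
from h import *
for n,(a,b,c,e) in {"side":(185,190,335,335),"top":(135,130,260,240)}.items():
    d=load(n); im=cv2.cvtColor(d["image"],4)[b:e,a:c]; im=cv2.resize(im,None,fx=5,fy=5,interpolation=cv2.INTER_CUBIC)
    cv2.imwrite(f"pics/{n}0z.png",im[:600,:800]); 
    Q=cloud(d); print(n,np.isnan(Q).mean())
E
```

```text
side 0.025487263997395832
top 0.0041351318359375
```

View pics/side0z.png

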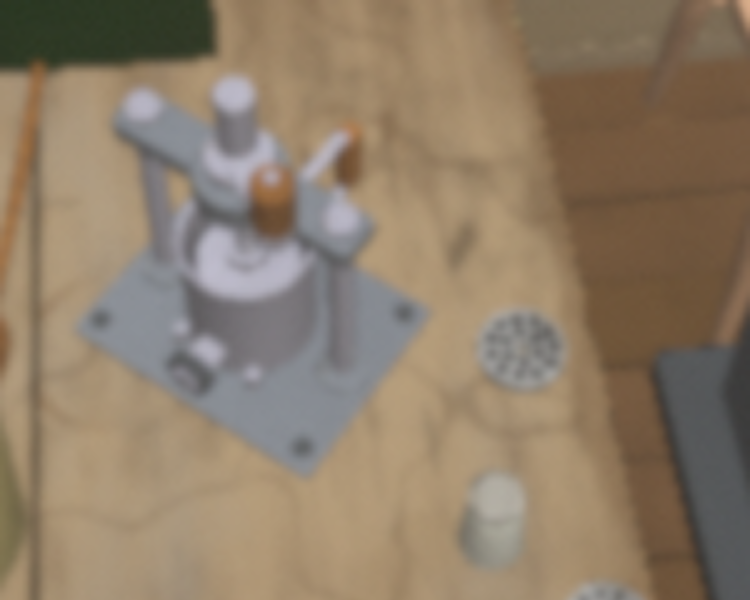

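View pics/top0z.png

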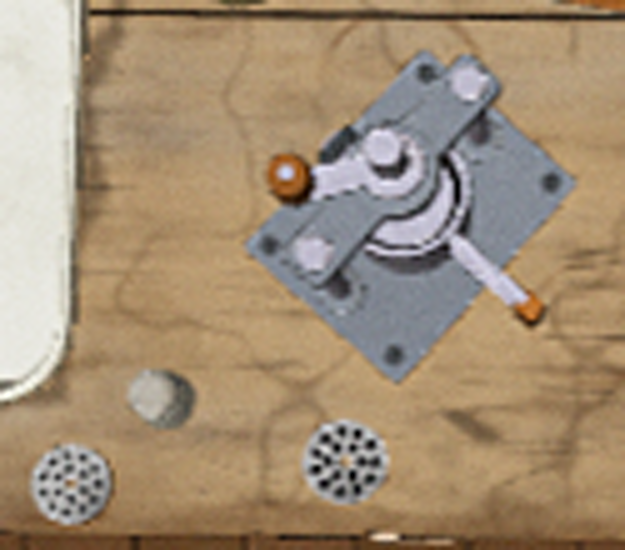

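```bash
python3 - <<'E'
from h import *
d=load("top"); s=load("side")
T=lambda u,v:(135+u/5,130+v/5)
S=lambda u,v:(185+u/5,190+v/5)
c=[onz(d,*T(*p),.010) for p in[(427,50),(577,182),(397,382),(248,246)]]
print("plate",np.round(c,3).tolist(),"ctr",np.mean(c,0))
cs=[onz(s,*S(*p),.010) for p in[(428,315),(305,474),(78,328)]]
print("side plate",np.round(cs,3).tolist(),"ctr from diag",(cs[0]+cs[2])/2)
print("tube",onz(d,*T(384,148),.262),onz(s,*S(235,92),.262))
print("knob",onz(d,*T(286,173),.254),onz(s,*S(272,177),.254))
print("handle top",onz(d,*T(533,296),.095), "side",onz(s,*S(350,130),.095))
for n,u,v in(("shk",155,395),("pa",345,460),("pb",71,484)): print(n,onz(d,*T(u,v),.074 if n=="shk" else .009))
# red/orange masks
for nm,dd in(("top",d),("side",s)):
    hsv=cv2.cvtColor(dd["image"],cv2.COLOR_RGB2HSV); m=cv2.inRange(hsv,(5,150,60),(17,255,255)); n,l,st,ce=cv2.connectedComponentsWithStats(m)
    for i in range(1,n):
        if st[i,4]>10: print(nm,st[i],ce[i],np.round(dep(dd,*ce[i]),3))
    hsvm=cv2.inRange(hsv,(18,90,150),(28,255,255)); n,l,st,ce=cv2.connectedComponentsWithStats(hsvm)
    for i in range(1,n):
        if st[i,4]>150: print(nm,"Y",st[i],ce[i],np.round(dep(dd,*ce[i]),3))
# rack crop
im=cv2.cvtColor(d["image"],4)[165:250,290:440]; cv2.imwrite("pics/rk.png",cv2.resize(im,None,fx=5,fy=5,interpolation=2))
im=cv2.cvtColor(s["image"],4)[100:190,215:315]; cv2.imwrite("pics/rks.png",cv2.resize(im,None,fx=6,fy=6,interpolation=2))
E
```

```text
plate [[0.737, 0.141, 0.01], [0.641, 0.031, 0.01], [0.495, 0.157, 0.01], [0.592, 0.266, 0.01]] ctr [0.61608682 0.14877811 0.01      ]
side plate [[0.496, 0.167, 0.01], [0.59, 0.273, 0.01], [0.733, 0.149, 0.01]] ctr from diag [0.61404935 0.15829124 0.01      ]
tube [0.61439149 0.14993325 0.262     ] [0.61315017 0.15732698 0.262     ]
knob [0.59977625 0.21025853 0.254     ] [0.59705468 0.21302317 0.254     ]
handle top [0.54652414 0.06027237 0.095     ] side [0.53745995 0.06806161 0.095     ]
shk [0.47817683 0.31823455 0.074     ]
pa [0.43906793 0.19335833 0.009     ]
pb [0.41978046 0.38754892 0.009     ]
top [ 372   49   95  120 1187] [417.34709351 101.61583825] [ 0.81  -0.491  0.249]
top [ 86  87  35  14 436] [102.83027523  93.95183486] [0.897 0.569 0.037]
top [205 115  79  21 365] [232.31506849 124.82191781] [0.793 0.098 0.012]
top [ 88 154   8  15  47] [ 91.27659574 159.53191489] [ 0.693  0.665 -0.156]
top [189 161   8   9  46] [192.47826087 164.97826087] [0.597 0.208 0.261]
top [420 165  11   4  11] [425.         166.18181818] [ 0.598 -0.494  0.282]
top [374 174  24  12 100] [384.
[... 1156 characters left out ...]
6  14 247] [347.49797571 198.5708502 ] [ 0.528 -0.317  0.014]
top Y [319 198  56  15 249] [346.28514056 204.91164659] [ 0.505 -0.311  0.016]
top Y [318 204  56  15 251] [345.19123506 211.21115538] [ 0.482 -0.306  0.022]
top Y [317 211  56  15 257] [344.3229572  217.58365759] [ 0.459 -0.303  0.021]
top Y [316 217  56  15 262] [343.34351145 224.01908397] [ 0.437 -0.3    0.016]
top Y [315 223  56  15 257] [342.30350195 230.3618677 ] [ 0.414 -0.296  0.015]
side Y [ 233  139   45   36 1297] [255.66692367 156.4387047 ] [ 0.49  -0.322 -0.001]
side Y [ 142  255   38   39 1070] [160.35981308 273.61495327] [0.853 0.226 0.055]
side Y [152 286  29  21 228] [167.12719298 297.74561404] [0.813 0.341 0.126]
```

View pics/rk.png

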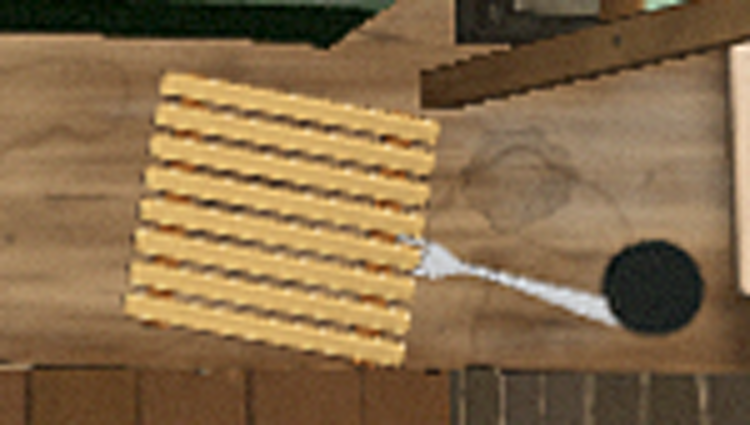

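View pics/rks.png

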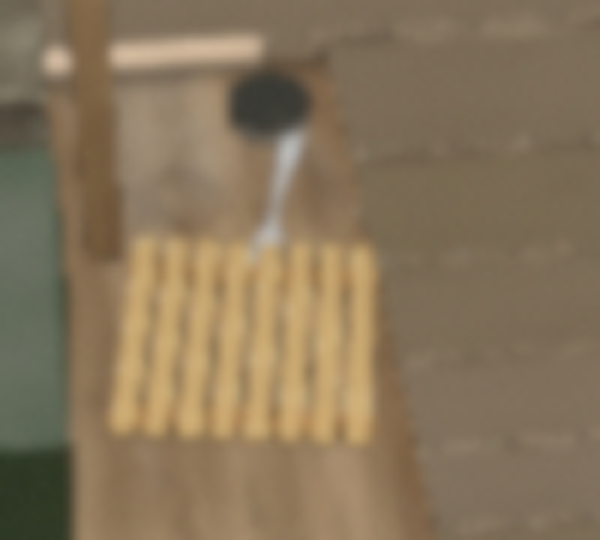

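```bash
cat > pl.py <<'E'
import numpy as np,json,sys
from scipy.spatial.transform import Rotation as Rn
def get():
    c=json.load(open("cmd.json")); return np.array(c["p"]),Rn.from_matrix(c["R"])
def put(p,R): json.dump({"p":list(map(float,p)),"R":R.as_matrix().tolist()},open("cmd.json","w"))
def E(yaw,tilt=0): # vertical tool w/ yaw deg (tool x heading); tilt about tool y then
    return Rn.from_euler("z",yaw,degrees=True)*Rn.from_euler("x",180,degrees=True)*Rn.from_euler("y",tilt,degrees=True)
def plan(wps,grip,save=True):
    p,R=get(); rows=[]
    for q,Q in wps:
        w=(R.inv()*Q).as_rotvec()/(np.pi/2); t=R.inv().apply(np.asarray(q)-p)/.3
        r=np.round(np.r_[w,t],3)+0.0; rows.append(list(map(float,r))+[grip])
    print(json.dumps([rows])) 
    r=np.array(rows[-1]); 
    if save: put(p+R.apply(r[3:6]*.3),R*Rn.from_rotvec(r[:3]*np.pi/2))
E
python3 - <<'E'
from cell import robot
from pl import *
o=robot.observe(); put(o["tool_pos"],Rn.from_euler("xyz",o["tool_rot"]))
p=np.array([.15,.503,.227]); put(p,Rn.from_euler("xyz",[np.pi,0,2.852]))
plan([((.375,.36,.34),E(133))],1)
E
```

```text
[[[0.0, 0.0, 0.338, -0.855, -0.243, -0.377, 1]]]
```

Call:
arm_command([
  [[0,0,0.1,-0.2,-0.06,-0.377,1],[0,0,0.338,-0.855,-0.243,-0.377,1],[0,0,0.338,-0.855,-0.243,-0.377,1],[0,0,0.338,-0.855,-0.243,-0.377,1],[0,0,0.338,-0.855,-0.243,-0.377,1],[0,0,0.338,-0.855,-0.243,-0.377,1],[0,0,0.338,-0.855,-0.243,-0.377,1],[0,0,0.338,-0.855,-0.243,-0.377,1]],
])

```text
time: 0.9
tool_pos: [0.3757, 0.3593, 0.3394]
tool_rot: [-3.141, -0.0, 2.318]
contact_force: [-0.2, 0.1, 0.0]
opening: 0.0917
```

```bash
python3 - <<'E'
from pl import *
plan([((.60,.212,.33),E(103))],1)
E
```

```text
[[[0.0, 0.0, 0.333, -0.872, 0.212, 0.034, 1]]]
```

Call:
arm_command([
  [[0.0,0.0,0.333,-0.872,0.212,0.034,1],[0.0,0.0,0.333,-0.872,0.212,0.034,1],[0.0,0.0,0.333,-0.872,0.212,0.034,1],[0.0,0.0,0.333,-0.872,0.212,0.034,1],[0.0,0.0,0.333,-0.872,0.212,0.034,1],[0.0,0.0,0.333,-0.872,0.212,0.034,1],[0.0,0.0,0.333,-0.872,0.212,0.034,1],[0.0,0.0,0.333,-0.872,0.212,0.034,1]],
])

```text
time: 1.7
tool_pos: [0.5987, 0.2134, 0.3287]
tool_rot: [-3.14, -0.001, 1.799]
contact_force: [-0.8, 0.8, 0.1]
opening: 0.0918
```

```bash
cat > snap.py <<'E'
from cell import robot
from h import *
import sys
t=sys.argv[1]
for n,(a,b,c,e) in {"side":(185,170,335,290),"top":(160,120,270,230)}.items():
    d=robot.read_camera(n); np.savez(f"{n}{t}.npz",**d)
    im=cv2.cvtColor(d["image"],4)
    if len(sys.argv)<3: im=cv2.resize(im[b:e,a:c],None,fx=5,fy=5,interpolation=2)
    cv2.imwrite(f"pics/{n}{t}.png",im)
o=robot.observe(); print({k:np.round(o[k],4).tolist() for k in("time","tool_pos","tool_rot","qpos","contact_force","opening")})
E
python3 snap.py 1
```

```text
{'time': 1.8, 'tool_pos': [0.5984, 0.2138, 0.3298], 'tool_rot': [-3.1413, -0.0006, 1.8003], 'qpos': [0.2223, 0.5139, 0.9764, 0.0006, 1.6516, -0.0071], 'contact_force': [-0.8564, 0.0771, -0.4297], 'opening': 0.0917}
```

View pics/side1.png

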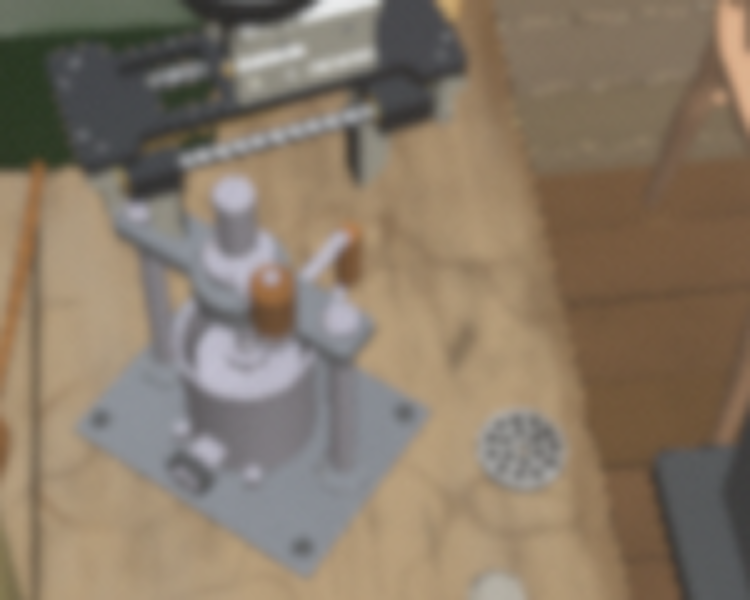

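View pics/top1.png

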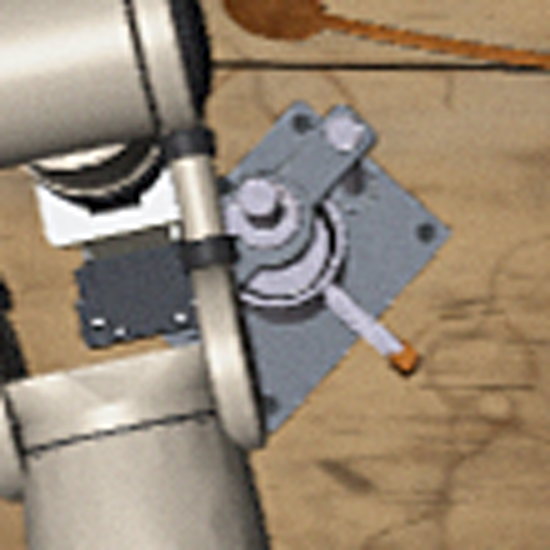

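```bash
python3 - <<'E'
from h import *
s=load("side","1"); p=np.array([.5986,.2134,.3295]); a=1.80
x=np.array([np.cos(a),np.sin(a),0]); y=np.array([np.sin(a),-np.cos(a),0])
C=lambda q:tuple(np.round([(q[0]-185+.5)*5-.5,(q[1]-170+.5)*5-.5],1))
for sg in(-1,1):
  for off in (.046,.065):
    for w in(-.0095,.0095): print(sg,off,w,C(proj(s,p+sg*off*y+w*x)))
E
python3 - <<'E'
import sys;sys.path.insert(0,'.')
import os;os.chdir('.')
from h import *
s=load("side","1"); im=cv2.cvtColor(s["image"],4)[165:215,190:290]; cv2.imwrite("pics/tip.png",cv2.resize(im,None,fx=8,fy=8,interpolation=2))
E
```

```text
-1 0.046 -0.0095 (np.float64(342.9), np.float64(159.4))
-1 0.046 0.0095 (np.float64(355.0), np.float64(185.9))
-1 0.065 -0.0095 (np.float64(376.5), np.float64(150.0))
-1 0.065 0.0095 (np.float64(389.0), np.float64(176.3))
1 0.046 -0.0095 (np.float64(175.5), np.float64(206.2))
1 0.046 0.0095 (np.float64(185.7), np.float64(234.0))
1 0.065 -0.0095 (np.float64(139.9), np.float64(216.2))
1 0.065 0.0095 (np.float64(149.8), np.float64(244.2))
```

View pics/tip.png

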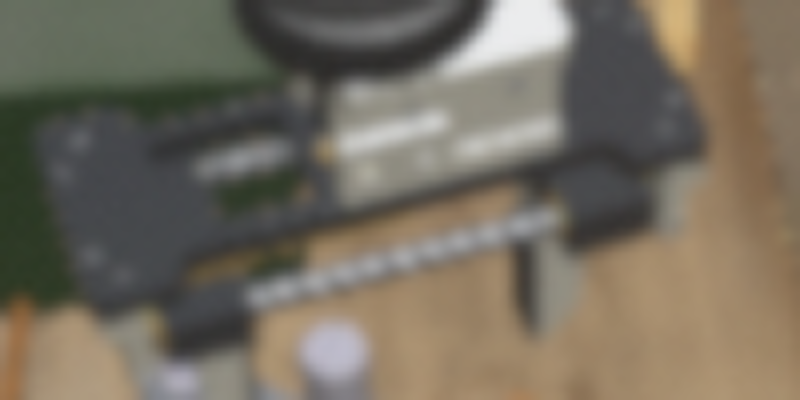

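```bash
python3 - <<'E'
from pl import *
print(get()[0])
plan([((.60,.213,.264),E(103))],1)
E
```

```text
[0.5998947  0.21189307 0.3299    ]
[[[0.0, 0.0, 0.0, 0.004, 0.001, 0.22, 1]]]
```

Call:
arm_command([
  [[0.0,0.0,0.0,0.004,0.001,0.22,1],[0.0,0.0,0.0,0.004,0.001,0.22,1],[0.0,0.0,0.0,0.004,0.001,0.22,1]],
])

```text
time: 2.1
tool_pos: [0.5974, 0.2144, 0.2611]
tool_rot: [-3.136, -0.0, 1.8]
contact_force: [-0.1, -0.3, 0.3]
opening: 0.0917
```

```bash
python3 snap.py 2; python3 - <<'E'
from h import *
s=load("side","2"); im=cv2.cvtColor(s["image"],4)[175:250,195:295]; cv2.imwrite("pics/tip2.png",cv2.resize(im,None,fx=8,fy=8,interpolation=2))
E
```

```text
{'time': 2.2, 'tool_pos': [0.5995, 0.2143, 0.2651], 'tool_rot': [3.1399, -0.0002, 1.7994], 'qpos': [0.2229, 0.5318, 1.1172, 0.0002, 1.4909, -0.0056], 'contact_force': [0.1391, 0.2407, 0.703], 'opening': 0.0916}
```

View pics/tip2.png

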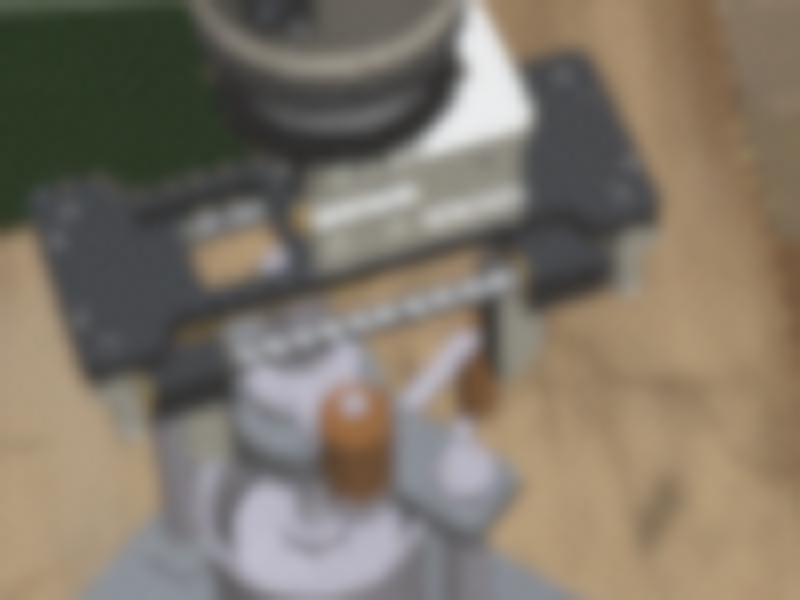

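```bash
python3 - <<'E'
from h import *
s=load("side","2"); C=lambda q:np.array([(q[0]-195+.5)*8-.5,(q[1]-175+.5)*8-.5]); I=lambda q:((q[0]+.5)/8-.5+195,(q[1]+.5)/8-.5+175)
p=np.array([.599,.2143,.264]);a=1.80;x=np.array([np.cos(a),np.sin(a),0]); y=np.array([np.sin(a),-np.cos(a),0])
for sg in(-1,1): print(C(proj(s,p+sg*.0458*y+.0095*x)))
print(onz(s,*I((355,403)),.254), onz(s,*I((363,420)),.264)-p-.0095*x)
print("tube0", )
E
```

```text
[487.24595883 377.68593209]
[231.68923001 452.82943058]
[0.59819474 0.21131495 0.254     ] [-0.00054068  0.00221453  0.        ]
tube0
```

```bash
python3 - <<'E'
from pl import *
plan([((.5995,.212,.213),E(103))],1)
E
```

```text
[[[0.0, 0.0, 0.0, -0.003, -0.002, 0.17, 1]]]
```

Call:
arm_command([
  [[0.0,0.0,0.0,-0.003,-0.002,0.1,1],[0.0,0.0,0.0,-0.003,-0.002,0.17,1],[0.0,0.0,0.0,-0.003,-0.002,0.17,1],[0.0,0.0,0.0,-0.003,-0.002,0.17,-1],[0.0,0.0,0.0,-0.003,-0.002,0.17,-1],[0.0,0.0,0.0,-0.003,-0.002,0.17,-1],[0.0,0.0,0.0,-0.003,-0.002,0.17,-1],[0.0,0.0,0.0,-0.003,-0.002,0.17,-1]],
], grip_force=25)

```text
time: 3.0
tool_pos: [0.5996, 0.2122, 0.2131]
tool_rot: [3.141, -0.0, 1.798]
contact_force: [-0.2, -0.9, -0.9]
opening: 0.0565
```

```bash
python3 snap.py 3
```

```text
{'time': 3.1, 'tool_pos': [0.5995, 0.2122, 0.2128], 'tool_rot': [3.1413, -0.0001, 1.7978], 'qpos': [0.2197, 0.5591, 1.212, 0.0001, 1.3701, -0.0073], 'contact_force': [-0.7156, 0.2381, 0.7057], 'opening': 0.0484}
```

View pics/side3.png

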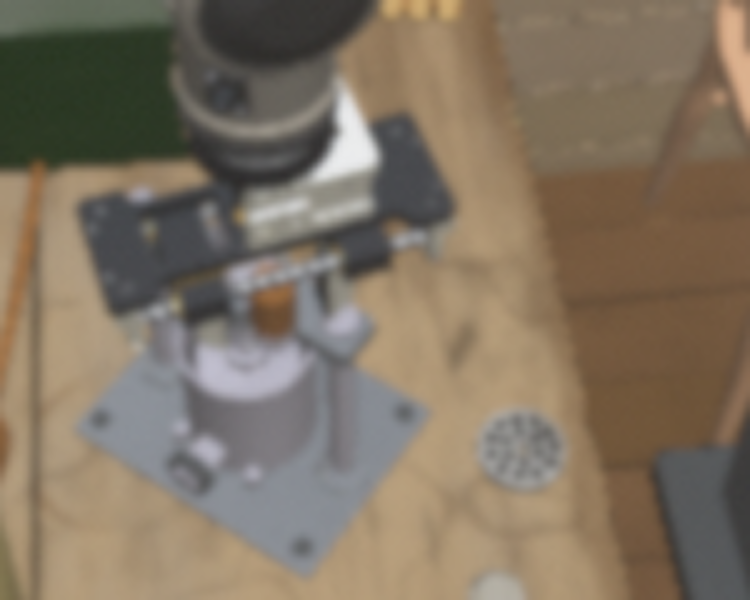

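Knob at crop (272,310) sits between the closing fingers. I'll finish the closing.

Call:
arm_command([
  [[0,0,0,0,0,0,-1],[0,0,0,0,0,0,-1],[0,0,0,0,0,0,-1]],
])

```text
time: 3.4
tool_pos: [0.5995, 0.2122, 0.2126]
tool_rot: [-3.142, -0.0, 1.798]
contact_force: [0.4, -0.7, 0.2]
opening: 0.027
```

```bash
cat > obs.py <<'E'
from cell import robot
import numpy as np
o=robot.observe(); print({k:np.round(o[k],4).tolist() for k in("time","tool_pos","tool_rot","qpos","contact_force","torque","opening")})
E
cat > crank.py <<'E'
import sys
from pl import *
# args: a0 a1 cx cy R
a0,a1,cx,cy,r=map(float,sys.argv[1:6]); n=int(sys.argv[6]) if len(sys.argv)>6 else 8
w=[((cx+r*np.cos(np.radians(a)),cy+r*np.sin(np.radians(a)),.213),E(103)) for a in np.linspace(a0,a1,n+1)[1:]]
plan(w,-1)
E
python3 obs.py; python3 crank.py 105 145 .615 .1525 .062
```

```text
{'time': 3.4, 'tool_pos': [0.5995, 0.2122, 0.2126], 'tool_rot': [-3.1416, -0.0, 1.7978], 'qpos': [0.2197, 0.5594, 1.2122, 0.0, 1.37, -0.0073], 'contact_force': [0.4145, -0.7358, 0.166], 'torque': [-0.0627, 0.035, -0.0238], 'opening': 0.027}
[[[0.0, 0.0, 0.0, 0.0, -0.02, 0.0, -1], [0.0, 0.0, 0.0, -0.003, -0.037, 0.0, -1], [0.0, 0.0, 0.0, -0.008, -0.055, 0.0, -1], [0.0, 0.0, 0.0, -0.014, -0.072, 0.0, -1], [0.0, 0.0, 0.0, -0.021, -0.088, 0.0, -1], [0.0, 0.0, 0.0, -0.03, -0.104, 0.0, -1], [0.0, 0.0, 0.0, -0.04, -0.119, 0.0, -1], [0.0, 0.0, 0.0, -0.052, -0.133, 0.0, -1]]]
```

Call:
arm_command([
  [[0.0,0.0,0.0,0.0,-0.02,0.0,-1],[0.0,0.0,0.0,-0.003,-0.037,0.0,-1],[0.0,0.0,0.0,-0.008,-0.055,0.0,-1],[0.0,0.0,0.0,-0.014,-0.072,0.0,-1],[0.0,0.0,0.0,-0.021,-0.088,0.0,-1],[0.0,0.0,0.0,-0.03,-0.104,0.0,-1],[0.0,0.0,0.0,-0.04,-0.119,0.0,-1],[0.0,0.0,0.0,-0.052,-0.133,0.0,-1]],
])

```text
time: 4.2
tool_pos: [0.5667, 0.1896, 0.2128]
tool_rot: [3.134, -0.002, 1.798]
contact_force: [12.4, 7.3, -6.6]
opening: 0.0273
```

```bash
cat > f.py <<'E'
from cell import robot
import numpy as np,sys
from pl import get
cx,cy=map(float,sys.argv[1:3])
o=robot.observe(); p=o["tool_pos"]; d=p[:2]-[cx,cy]; r=np.hypot(*d); u=d/r; t=np.array([-u[1],u[0]])
f=o["contact_force"][:2]
print("t",round(o["time"],2),"ang",np.degrees(np.arctan2(d[1],d[0])).round(1),"r",r.round(4),"Frad",(f@u).round(1),"Ftan",(f@t).round(1),"Fz",o["contact_force"][2].round(1),"err",np.round((p-get()[0])*1000,1),"open",o["opening"].round(4))
E
python3 f.py .615 .1525;  python3 crank.py 145 185 .615 .1525 .062
```

```text
[[[0.0, 0.0, 0.0, -0.012, -0.013, 0.0, -1], [0.0, 0.0, 0.0, -0.026, -0.024, 0.0, -1], [0.0, 0.0, 0.0, -0.041, -0.035, 0.0, -1], [0.0, 0.0, 0.0, -0.056, -0.044, 0.0, -1], [0.0, 0.0, 0.0, -0.072, -0.052, 0.0, -1], [0.0, 0.0, 0.0, -0.089, -0.058, 0.0, -1], [0.0, 0.0, 0.0, -0.107, -0.063, 0.0, -1], [0.0, 0.0, 0.0, -0.124, -0.066, 0.0, -1]]]Traceback (most recent call last):
  File "f.py", line 7, in <module>
    print("t",round(o["time"],2),"ang",np.degrees(np.arctan2(d[1],d[0])).round(1),"r",r.round(4),"Frad",(f@u).round(1),"Ftan",(f@t).round(1),"Fz",o["contact_force"][2].round(1),"err",np.round((p-get()[0])*1000,1),"open",o["opening"].round(4))
                                                                                                                                                                                                                            ^^^^^^^^^^^^^^^^^^
AttributeError: 'float' object has no attribute 'round'
```

Call:
arm_command([
  [[0.0,0.0,0.0,-0.012,-0.013,0.0,-1],[0.0,0.0,0.0,-0.026,-0.024,0.0,-1],[0.0,0.0,0.0,-0.041,-0.035,0.0,-1],[0.0,0.0,0.0,-0.056,-0.044,0.0,-1],[0.0,0.0,0.0,-0.072,-0.052,0.0,-1],[0.0,0.0,0.0,-0.089,-0.058,0.0,-1],[0.0,0.0,0.0,-0.107,-0.063,0.0,-1],[0.0,0.0,0.0,-0.124,-0.066,0.0,-1]],
])

```text
time: 5.0
tool_pos: [0.5543, 0.1506, 0.2127]
tool_rot: [3.136, -0.005, 1.799]
contact_force: [6.3, 15.0, -4.7]
opening: 0.0271
```

```bash
sed -i 's/o\["opening"\].round(4)/round(float(o["opening"]),4)/' f.py
python3 f.py .615 .1525;  python3 crank.py 185 235 .615 .1525 .062
```

```text
t 5.0 ang -178.2 r 0.0607 Frad -6.8 Ftan -14.8 Fz -4.7 err [ 1.1  3.4 -0.2] open 0.0271
[[[0.0, 0.0, 0.0, -0.023, -0.002, 0.0, -1], [0.0, 0.0, 0.0, -0.045, -0.002, 0.0, -1], [0.0, 0.0, 0.0, -0.068, 0.001, 0.0, -1], [0.0, 0.0, 0.0, -0.09, 0.007, 0.0, -1], [0.0, 0.0, 0.0, -0.111, 0.015, 0.0, -1], [0.0, 0.0, 0.0, -0.131, 0.025, 0.0, -1], [0.0, 0.0, 0.0, -0.15, 0.037, 0.0, -1], [0.0, 0.0, 0.0, -0.167, 0.051, 0.0, -1]]]
```

Call:
arm_command([
  [[0.0,0.0,0.0,-0.023,-0.002,0.0,-1],[0.0,0.0,0.0,-0.045,-0.002,0.0,-1],[0.0,0.0,0.0,-0.068,0.001,0.0,-1],[0.0,0.0,0.0,-0.09,0.007,0.0,-1],[0.0,0.0,0.0,-0.111,0.015,0.0,-1],[0.0,0.0,0.0,-0.131,0.025,0.0,-1],[0.0,0.0,0.0,-0.15,0.037,0.0,-1],[0.0,0.0,0.0,-0.167,0.051,0.0,-1]],
])

```text
time: 5.8
tool_pos: [0.5765, 0.105, 0.2125]
tool_rot: [-3.137, -0.006, 1.799]
contact_force: [-10.4, 10.6, 4.3]
opening: 0.0273
```

```bash

python3 f.py .615 .1525;  python3 crank.py 235 285 .615 .1525 .062
```

```text
t 5.8 ang -129.0 r 0.0612 Frad -1.7 Ftan -14.8 Fz 4.3 err [-3.   3.1 -0.4] open 0.0273
[[[0.0, 0.0, 0.0, -0.016, 0.016, 0.0, -1], [0.0, 0.0, 0.0, -0.03, 0.033, 0.0, -1], [0.0, 0.0, 0.0, -0.043, 0.052, 0.0, -1], [0.0, 0.0, 0.0, -0.052, 0.073, 0.0, -1], [0.0, 0.0, 0.0, -0.06, 0.094, 0.0, -1], [0.0, 0.0, 0.0, -0.065, 0.116, 0.0, -1], [0.0, 0.0, 0.0, -0.068, 0.138, 0.0, -1], [0.0, 0.0, 0.0, -0.069, 0.161, 0.0, -1]]]
```

Call:
arm_command([
  [[0.0,0.0,0.0,-0.016,0.016,0.0,-1],[0.0,0.0,0.0,-0.03,0.033,0.0,-1],[0.0,0.0,0.0,-0.043,0.052,0.0,-1],[0.0,0.0,0.0,-0.052,0.073,0.0,-1],[0.0,0.0,0.0,-0.06,0.094,0.0,-1],[0.0,0.0,0.0,-0.065,0.116,0.0,-1],[0.0,0.0,0.0,-0.068,0.138,0.0,-1],[0.0,0.0,0.0,-0.069,0.161,0.0,-1]],
])

```text
time: 6.6
tool_pos: [0.6275, 0.0915, 0.2125]
tool_rot: [-3.133, 0.0, 1.798]
contact_force: [-13.3, -4.4, 6.3]
opening: 0.0269
```

```bash

python3 f.py .615 .1525;  python3 crank.py 285 335 .615 .1525 .062
```

```text
t 6.6 ang -78.4 r 0.0622 Frad 1.7 Ftan -13.9 Fz 6.3 err [-3.7 -1.  -0.4] open 0.0269
[[[0.0, 0.0, 0.0, 0.002, 0.022, 0.0, -1], [0.0, 0.0, 0.0, 0.007, 0.044, 0.0, -1], [0.0, 0.0, 0.0, 0.013, 0.066, 0.0, -1], [0.0, 0.0, 0.0, 0.023, 0.086, 0.0, -1], [0.0, 0.0, 0.0, 0.034, 0.106, 0.0, -1], [0.0, 0.0, 0.0, 0.047, 0.124, 0.0, -1], [0.0, 0.0, 0.0, 0.063, 0.14, 0.0, -1], [0.0, 0.0, 0.0, 0.079, 0.155, 0.0, -1]]]
```

Call:
arm_command([
  [[0.0,0.0,0.0,0.002,0.022,0.0,-1],[0.0,0.0,0.0,0.007,0.044,0.0,-1],[0.0,0.0,0.0,0.013,0.066,0.0,-1],[0.0,0.0,0.0,0.023,0.086,0.0,-1],[0.0,0.0,0.0,0.034,0.106,0.0,-1],[0.0,0.0,0.0,0.047,0.124,0.0,-1],[0.0,0.0,0.0,0.063,0.14,0.0,-1],[0.0,0.0,0.0,0.079,0.155,0.0,-1]],
])

```text
time: 7.4
tool_pos: [0.6701, 0.1218, 0.2126]
tool_rot: [-3.137, 0.006, 1.795]
contact_force: [-4.0, -14.7, 2.3]
opening: 0.0274
```

```bash

python3 f.py .615 .1525;  python3 crank.py 335 385 .615 .1525 .062
```

```text
t 7.4 ang -29.1 r 0.0631 Frad 3.7 Ftan -14.8 Fz 2.3 err [-1.  -4.4 -0.3] open 0.0274
[[[0.0, 0.0, 0.0, 0.019, 0.013, 0.0, -1], [0.0, 0.0, 0.0, 0.039, 0.024, 0.0, -1], [0.0, 0.0, 0.0, 0.06, 0.033, 0.0, -1], [0.0, 0.0, 0.0, 0.081, 0.039, 0.0, -1], [0.0, 0.0, 0.0, 0.103, 0.043, 0.0, -1], [0.0, 0.0, 0.0, 0.126, 0.044, 0.0, -1], [0.0, 0.0, 0.0, 0.148, 0.043, 0.0, -1], [0.0, 0.0, 0.0, 0.171, 0.04, 0.0, -1]]]
```

Call:
arm_command([
  [[0.0,0.0,0.0,0.019,0.013,0.0,-1],[0.0,0.0,0.0,0.039,0.024,0.0,-1],[0.0,0.0,0.0,0.06,0.033,0.0,-1],[0.0,0.0,0.0,0.081,0.039,0.0,-1],[0.0,0.0,0.0,0.103,0.043,0.0,-1],[0.0,0.0,0.0,0.126,0.044,0.0,-1],[0.0,0.0,0.0,0.148,0.043,0.0,-1],[0.0,0.0,0.0,0.171,0.04,0.0,-1]],
])

```text
time: 8.2
tool_pos: [0.6742, 0.1747, 0.2128]
tool_rot: [3.136, 0.007, 1.794]
contact_force: [11.4, -10.8, -2.5]
opening: 0.0273
```

```bash

python3 f.py .6162 .1525;  python3 crank.py 25 75 .6162 .1525 .062
```

```text
t 8.2 ang 20.9 r 0.0621 Frad 6.8 Ftan -14.2 Fz -2.5 err [ 2.9 -4.1 -0.1] open 0.0273
[[[0.0, 0.0, 0.0, 0.021, -0.002, 0.0, -1], [0.0, 0.0, 0.0, 0.042, -0.011, 0.0, -1], [0.0, 0.0, 0.0, 0.061, -0.021, 0.0, -1], [0.0, 0.0, 0.0, 0.08, -0.034, 0.0, -1], [0.0, 0.0, 0.0, 0.097, -0.048, 0.0, -1], [0.0, 0.0, 0.0, 0.113, -0.064, 0.0, -1], [0.0, 0.0, 0.0, 0.127, -0.082, 0.0, -1], [0.0, 0.0, 0.0, 0.138, -0.102, 0.0, -1]]]
```

Call:
arm_command([
  [[0.0,0.0,0.0,0.021,-0.002,0.0,-1],[0.0,0.0,0.0,0.042,-0.011,0.0,-1],[0.0,0.0,0.0,0.061,-0.021,0.0,-1],[0.0,0.0,0.0,0.08,-0.034,0.0,-1],[0.0,0.0,0.0,0.097,-0.048,0.0,-1],[0.0,0.0,0.0,0.113,-0.064,0.0,-1],[0.0,0.0,0.0,0.127,-0.082,0.0,-1],[0.0,0.0,0.0,0.138,-0.102,0.0,-1]],
])

```text
time: 9.0
tool_pos: [0.6354, 0.2115, 0.2128]
tool_rot: [3.133, 0.002, 1.797]
contact_force: [14.6, -0.5, -5.3]
opening: 0.027
```

```bash

python3 f.py .6162 .1525;  python3 crank.py 75 125 .6162 .1525 .062
```

```text
t 9.0 ang 71.9 r 0.062 Frad 4.1 Ftan -14.0 Fz -5.3 err [ 3.3 -0.8 -0.1] open 0.027
[[[0.0, 0.0, 0.0, 0.01, -0.02, 0.0, -1], [0.0, 0.0, 0.0, 0.017, -0.041, 0.0, -1], [0.0, 0.0, 0.0, 0.022, -0.063, 0.0, -1], [0.0, 0.0, 0.0, 0.024, -0.086, 0.0, -1], [0.0, 0.0, 0.0, 0.024, -0.108, 0.0, -1], [0.0, 0.0, 0.0, 0.022, -0.131, 0.0, -1], [0.0, 0.0, 0.0, 0.017, -0.153, 0.0, -1], [0.0, 0.0, 0.0, 0.01, -0.174, 0.0, -1]]]
```

Call:
arm_command([
  [[0.0,0.0,0.0,0.01,-0.02,0.0,-1],[0.0,0.0,0.0,0.017,-0.041,0.0,-1],[0.0,0.0,0.0,0.022,-0.063,0.0,-1],[0.0,0.0,0.0,0.024,-0.086,0.0,-1],[0.0,0.0,0.0,0.024,-0.108,0.0,-1],[0.0,0.0,0.0,0.022,-0.131,0.0,-1],[0.0,0.0,0.0,0.017,-0.153,0.0,-1],[0.0,0.0,0.0,0.01,-0.174,0.0,-1]],
])

```text
time: 9.8
tool_pos: [0.5831, 0.2048, 0.2128]
tool_rot: [3.134, -0.002, 1.798]
contact_force: [13.1, 5.7, -7.1]
opening: 0.0275
```

```bash

python3 f.py .6162 .1525;  python3 crank.py 125 175 .6162 .1525 .062
```

```text
t 9.8 ang 122.3 r 0.0619 Frad -2.2 Ftan -14.1 Fz -7.1 err [ 2.5  1.4 -0.1] open 0.0275
[[[0.0, 0.0, 0.0, -0.01, -0.02, 0.0, -1], [0.0, 0.0, 0.0, -0.022, -0.04, 0.0, -1], [0.0, 0.0, 0.0, -0.036, -0.057, 0.0, -1], [0.0, 0.0, 0.0, -0.051, -0.074, 0.0, -1], [0.0, 0.0, 0.0, -0.068, -0.088, 0.0, -1], [0.0, 0.0, 0.0, -0.087, -0.101, 0.0, -1], [0.0, 0.0, 0.0, -0.107, -0.111, 0.0, -1], [0.0, 0.0, 0.0, -0.128, -0.119, 0.0, -1]]]
```

Call:
arm_command([
  [[0.0,0.0,0.0,-0.01,-0.02,0.0,-1],[0.0,0.0,0.0,-0.022,-0.04,0.0,-1],[0.0,0.0,0.0,-0.036,-0.057,0.0,-1],[0.0,0.0,0.0,-0.051,-0.074,0.0,-1],[0.0,0.0,0.0,-0.068,-0.088,0.0,-1],[0.0,0.0,0.0,-0.087,-0.101,0.0,-1],[0.0,0.0,0.0,-0.107,-0.111,0.0,-1],[0.0,0.0,0.0,-0.128,-0.119,0.0,-1]],
])

```text
time: 10.6
tool_pos: [0.555, 0.1612, 0.2127]
tool_rot: [3.137, -0.006, 1.799]
contact_force: [4.9, 13.3, -4.6]
opening: 0.0272
```

```bash

python3 f.py .6162 .1525;  python3 crank.py 175 225 .6162 .1525 .062
```

```text
t 10.6 ang 171.9 r 0.0618 Frad -2.9 Ftan -13.9 Fz -4.6 err [ 0.6  3.3 -0.2] open 0.0272
[[[0.0, 0.0, 0.0, -0.022, -0.006, 0.0, -1], [0.0, 0.0, 0.0, -0.044, -0.009, 0.0, -1], [0.0, 0.0, 0.0, -0.067, -0.01, 0.0, -1], [0.0, 0.0, 0.0, -0.089, -0.009, 0.0, -1], [0.0, 0.0, 0.0, -0.111, -0.005, 0.0, -1], [0.0, 0.0, 0.0, -0.133, 0.002, 0.0, -1], [0.0, 0.0, 0.0, -0.154, 0.01, 0.0, -1], [0.0, 0.0, 0.0, -0.174, 0.021, 0.0, -1]]]
```

Call:
arm_command([
  [[0.0,0.0,0.0,-0.022,-0.006,0.0,-1],[0.0,0.0,0.0,-0.044,-0.009,0.0,-1],[0.0,0.0,0.0,-0.067,-0.01,0.0,-1],[0.0,0.0,0.0,-0.089,-0.009,0.0,-1],[0.0,0.0,0.0,-0.111,-0.005,0.0,-1],[0.0,0.0,0.0,-0.133,0.002,0.0,-1],[0.0,0.0,0.0,-0.154,0.01,0.0,-1],[0.0,0.0,0.0,-0.174,0.021,0.0,-1]],
])

```text
time: 11.4
tool_pos: [0.5695, 0.1118, 0.2126]
tool_rot: [-3.138, -0.006, 1.799]
contact_force: [-8.4, 11.6, 2.8]
opening: 0.0273
```

```bash

python3 f.py .6162 .1525;  python3 crank.py 225 275 .6162 .1525 .062
```

```text
t 11.4 ang -138.9 r 0.0619 Frad -1.3 Ftan -14.3 Fz 2.8 err [-2.8  3.3 -0.3] open 0.0273
[[[0.0, 0.0, 0.0, -0.018, 0.013, 0.0, -1], [0.0, 0.0, 0.0, -0.035, 0.028, 0.0, -1], [0.0, 0.0, 0.0, -0.05, 0.045, 0.0, -1], [0.0, 0.0, 0.0, -0.063, 0.063, 0.0, -1], [0.0, 0.0, 0.0, -0.075, 0.082, 0.0, -1], [0.0, 0.0, 0.0, -0.084, 0.103, 0.0, -1], [0.0, 0.0, 0.0, -0.09, 0.124, 0.0, -1], [0.0, 0.0, 0.0, -0.095, 0.147, 0.0, -1]]]
```

Call:
arm_command([
  [[0.0,0.0,0.0,-0.018,0.013,0.0,-1],[0.0,0.0,0.0,-0.035,0.028,0.0,-1],[0.0,0.0,0.0,-0.05,0.045,0.0,-1],[0.0,0.0,0.0,-0.063,0.063,0.0,-1],[0.0,0.0,0.0,-0.075,0.082,0.0,-1],[0.0,0.0,0.0,-0.084,0.103,0.0,-1],[0.0,0.0,0.0,-0.09,0.124,0.0,-1],[0.0,0.0,0.0,-0.095,0.147,0.0,-1]],
])

```text
time: 12.2
tool_pos: [0.6178, 0.0905, 0.2125]
tool_rot: [-3.132, -0.001, 1.798]
contact_force: [-14.6, -2.2, 6.6]
opening: 0.0271
```

```bash

python3 f.py .6162 .1525;  python3 crank.py 275 325 .6162 .1525 .062
```

```text
t 12.2 ang -88.6 r 0.062 Frad 1.9 Ftan -14.6 Fz 6.6 err [-4.  -0.2 -0.4] open 0.0271
[[[0.0, 0.0, 0.0, -0.002, 0.022, 0.0, -1], [0.0, 0.0, 0.0, -0.001, 0.045, 0.0, -1], [0.0, 0.0, 0.0, 0.002, 0.067, 0.0, -1], [0.0, 0.0, 0.0, 0.007, 0.089, 0.0, -1], [0.0, 0.0, 0.0, 0.015, 0.11, 0.0, -1], [0.0, 0.0, 0.0, 0.025, 0.13, 0.0, -1], [0.0, 0.0, 0.0, 0.037, 0.149, 0.0, -1], [0.0, 0.0, 0.0, 0.051, 0.167, 0.0, -1]]]
```

Call:
arm_command([
  [[0.0,0.0,0.0,-0.002,0.022,0.0,-1],[0.0,0.0,0.0,-0.001,0.045,0.0,-1],[0.0,0.0,0.0,0.002,0.067,0.0,-1],[0.0,0.0,0.0,0.007,0.089,0.0,-1],[0.0,0.0,0.0,0.015,0.11,0.0,-1],[0.0,0.0,0.0,0.025,0.13,0.0,-1],[0.0,0.0,0.0,0.037,0.149,0.0,-1],[0.0,0.0,0.0,0.051,0.167,0.0,-1]],
])

```text
time: 13.0
tool_pos: [0.6648, 0.1137, 0.2126]
tool_rot: [-3.135, 0.004, 1.796]
contact_force: [-9.4, -11.1, 3.6]
opening: 0.0269
```

```bash

python3 f.py .6162 .1525;  python3 crank.py 325 375 .6162 .1525 .062
```

```text
t 13.0 ang -38.6 r 0.0622 Frad -0.5 Ftan -14.5 Fz 3.6 err [-2.3 -3.2 -0.3] open 0.0269
[[[0.0, 0.0, 0.0, 0.016, 0.016, 0.0, -1], [0.0, 0.0, 0.0, 0.034, 0.03, 0.0, -1], [0.0, 0.0, 0.0, 0.053, 0.042, 0.0, -1], [0.0, 0.0, 0.0, 0.073, 0.052, 0.0, -1], [0.0, 0.0, 0.0, 0.094, 0.059, 0.0, -1], [0.0, 0.0, 0.0, 0.116, 0.065, 0.0, -1], [0.0, 0.0, 0.0, 0.138, 0.067, 0.0, -1], [0.0, 0.0, 0.0, 0.161, 0.068, 0.0, -1]]]
```

Call:
arm_command([
  [[0.0,0.0,0.0,0.016,0.016,0.0,-1],[0.0,0.0,0.0,0.034,0.03,0.0,-1],[0.0,0.0,0.0,0.053,0.042,0.0,-1],[0.0,0.0,0.0,0.073,0.052,0.0,-1],[0.0,0.0,0.0,0.094,0.059,0.0,-1],[0.0,0.0,0.0,0.116,0.065,0.0,-1],[0.0,0.0,0.0,0.138,0.067,0.0,-1],[0.0,0.0,0.0,0.161,0.068,0.0,-1]],
])

```text
time: 13.8
tool_pos: [0.6761, 0.1691, 0.2126]
tool_rot: [3.141, -0.0, 1.798]
contact_force: [2.1, -1.8, -0.6]
opening: 0.027
```

```bash

python3 f.py .6162 .1525;  python3 crank.py 15 65 .6162 .1525 .062
```

```text
t 13.8 ang 15.5 r 0.0622 Frad 1.6 Ftan -2.3 Fz -0.6 err [ 0.   0.6 -0.3] open 0.027
[[[0.0, 0.0, 0.0, 0.022, -0.002, 0.0, -1], [0.0, 0.0, 0.0, 0.045, -0.007, 0.0, -1], [0.0, 0.0, 0.0, 0.066, -0.013, 0.0, -1], [0.0, 0.0, 0.0, 0.087, -0.022, 0.0, -1], [0.0, 0.0, 0.0, 0.106, -0.034, 0.0, -1], [0.0, 0.0, 0.0, 0.124, -0.047, 0.0, -1], [0.0, 0.0, 0.0, 0.141, -0.062, 0.0, -1], [0.0, 0.0, 0.0, 0.156, -0.079, 0.0, -1]]]
```

```bash
python3 - <<'E'
from pl import *
put(*[ (lambda a:(a[0],a[1]))(get())][0]) 
E
cat cmd.json; python3 - <<'E'
# undo: cmd saved for 65deg; recompute the commanded pose at 375deg
import sys; sys.path.insert(0,'.'); import os; os.chdir('.')
from pl import *
p,R=get(); print(p)
r=np.array([0,0,0,.156,-.079,0]); p0=p-R.apply(r[3:]*.3); put(p0,R); print(p0)
E
python3 crank.py 15 35 .6162 .1525 .062 4
```

```text
{"p": [0.6424843284080755, 0.2088070607109777, 0.21289999999999998], "R": [[-0.22524972246056563, 0.9743010635996648, 3.497124229371878e-17], [0.9743010635996648, 0.22524972246056563, 1.1736528464180798e-16], [1.0647185903542958e-16, 6.050901635424432e-17, -1.0]]}[0.64248433 0.20880706 0.2129    ]
[0.67611695 0.16854819 0.2129    ]
[[[0.0, 0.0, 0.0, 0.018, -0.002, 0.0, -1], [0.0, 0.0, 0.0, 0.036, -0.004, 0.0, -1], [0.0, 0.0, 0.0, 0.053, -0.009, 0.0, -1], [0.0, 0.0, 0.0, 0.07, -0.015, 0.0, -1]]]
```

Call:
arm_command([
  [[0.0,0.0,0.0,0.018,-0.002,0.0,-1],[0.0,0.0,0.0,0.036,-0.004,0.0,-1],[0.0,0.0,0.0,0.053,-0.009,0.0,-1],[0.0,0.0,0.0,0.07,-0.015,0.0,-1]],
])

```text
time: 14.2
tool_pos: [0.6667, 0.1887, 0.2126]
tool_rot: [3.141, -0.0, 1.798]
contact_force: [2.4, 1.6, -0.4]
opening: 0.0271
```

```bash

python3 f.py .6162 .1525
```

```text
t 14.2 ang 35.6 r 0.0621 Frad 2.9 Ftan -0.1 Fz -0.4 err [-0.3  0.7 -0.3] open 0.0271
```

Call:
arm_command([
  [[0,0,0,0,0,0,-0.05],[0,0,0,0,0,0,-0.05],[0,0,0,0,0,0,-0.05],[0,0,0,0,0,-0.35,-0.05],[0,0,0,0,0,-0.35,-0.05],[0,0,0,0,0,-0.35,-0.05]],
])

```text
time: 14.8
tool_pos: [0.6686, 0.188, 0.3259]
tool_rot: [3.129, 0.001, 1.797]
contact_force: [1.1, -0.3, 0.8]
opening: 0.0436
```

```bash
python3 - <<'E'
from pl import *
p,R=get(); put(p+[0,0,.105],R); print(get()[0])
E
python3 f.py .6162 .1525
```

```text
[0.66700235 0.18799489 0.3179    ]
t 14.8 ang 34.1 r 0.0633 Frad 0.8 Ftan -0.8 Fz 0.8 err [1.6 0.  8. ] open 0.0436
```

```bash
python3 snap.py 4; python3 - <<'E'
from h import *
t=load("top","4"); im=cv2.cvtColor(t["image"],4)[150:230,200:300]; cv2.imwrite("pics/h4.png",cv2.resize(im,None,fx=7,fy=7,interpolation=2))
E
```

```text
{'time': 14.9, 'tool_pos': [0.6675, 0.1878, 0.3198], 'tool_rot': [3.1373, 0.0002, 1.7974], 'qpos': [0.1639, 0.6481, 0.7709, 0.0, 1.7183, -0.0628], 'contact_force': [1.598, 0.2816, -1.3429], 'opening': 0.0434}
```

View pics/h4.png

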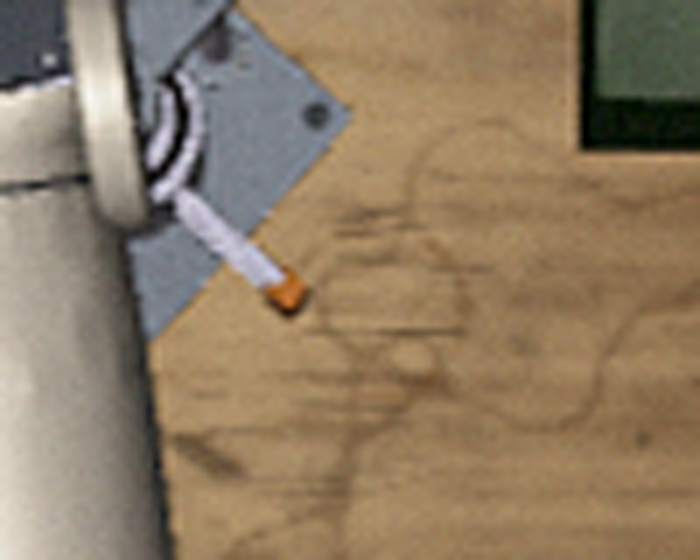

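View pics/side4.png

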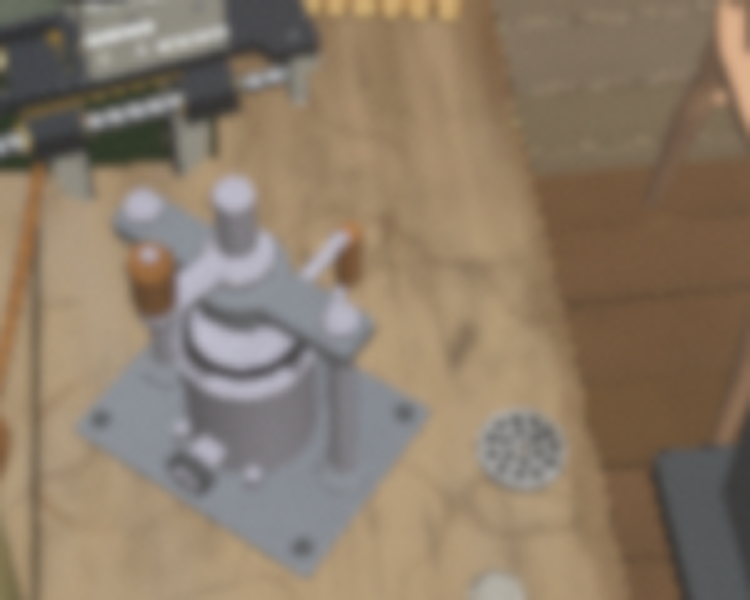

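```bash
python3 - <<'E'
from h import *
t=load("top","4");s=load("side","4")
I=lambda q:((q[0]+.5)/7-.5+200,(q[1]+.5)/7-.5+150)
print(onz(t,*I((282,284)),.095),onz(t,*I((293,292)),.095))
J=lambda q:((q[0]+.5)/5-.5+185,(q[1]+.5)/5-.5+170)
print(onz(s,*J((350,233)),.095))
# rack, top: avg of slat centroids
c=np.mean([(349.23,185.99),(348.45,192.34),(347.5,198.57),(346.28,204.91),(345.19,211.21),(344.32,217.58),(343.34,224.02),(342.3,230.36)],0)
print("rack",onz(t,*c,.018)); s0=load("side"); print(onz(s0,255.67,156.44,.018))
t0=load("top"); A=onz(t0,342.3,230.36,.018);B=onz(t0,349.23,185.99,.018); print("rack x dir",np.degrees(np.arctan2(*(B-A)[[1,0]])))
from pl import *
plan([((.54,.066,.32),E(49))],1)
E
```

```text
[0.54323754 0.06613601 0.095     ] [0.53939339 0.06076407 0.095     ]
[0.53890533 0.06874234 0.095     ]
rack [ 0.49309493 -0.30923541  0.018     ]
[ 0.4923626  -0.30215963  0.018     ]
rack x dir -9.691523619950843
[[[0.0, 0.0, 0.6, -0.301, -0.504, -0.007, 1]]]
```

Call:
arm_command([
  [[0.0,0.0,0.6,-0.301,-0.504,-0.007,1],[0.0,0.0,0.6,-0.301,-0.504,-0.007,1],[0.0,0.0,0.6,-0.301,-0.504,-0.007,1],[0.0,0.0,0.6,-0.301,-0.504,-0.007,1],[0.0,0.0,0.6,-0.301,-0.504,-0.007,1],[0.0,0.0,0.6,-0.301,-0.504,-0.007,1],[0.0,0.0,0.6,-0.301,-0.504,-0.007,1],[0.0,0.0,0.6,-0.301,-0.504,-0.007,1]],
])

```text
time: 15.7
tool_pos: [0.5391, 0.0658, 0.3178]
tool_rot: [-3.139, 0.002, 0.855]
contact_force: [0.4, -0.1, -0.0]
opening: 0.0915
```

```bash
python3 - <<'E'
from pl import *
plan([((.5405,.0655,.12),E(49))],1)
plan([((.5405,.0655,.050),E(49))],1)
E
python3 obs.py
```

```text
[[[0.0, 0.0, 0.0, 0.0, 0.002, 0.667, 1]]]
[[[0.0, 0.0, 0.0, 0.0, 0.0, 0.233, 1]]]
{'time': 15.7, 'tool_pos': [0.5391, 0.0658, 0.3178], 'tool_rot': [-3.1388, 0.0023, 0.8546], 'qpos': [-0.0198, 0.3262, 1.2974, 0.0001, 1.5216, 0.6963], 'contact_force': [0.4143, -0.0805, -0.0398], 'torque': [-0.092, 0.1296, 0.0166], 'opening': 0.0915}
```

Call:
arm_command([
  [[0.0,0.0,0.0,0.0,0.002,0.667,1],[0.0,0.0,0.0,0.0,0.002,0.667,1],[0.0,0.0,0.0,0.0,0.002,0.667,1],[0.0,0.0,0.0,0.0,0.002,0.667,1],[0.0,0.0,0.0,0.0,0.002,0.667,1],[0.0,0.0,0.0,0.0,0.002,0.667,1]],
])

```text
time: 16.3
tool_pos: [0.5401, 0.0656, 0.1196]
tool_rot: [-3.14, 0.001, 0.856]
contact_force: [0.7, -0.3, 1.2]
opening: 0.092
```

```bash
python3 snap.py 5
```

```text
{'time': 16.4, 'tool_pos': [0.5421, 0.0656, 0.1221], 'tool_rot': [3.1384, -0.0028, 0.8558], 'qpos': [-0.02, 0.482, 1.6161, 0.0001, 1.0392, 0.695], 'contact_force': [-0.4978, 0.661, 1.2054], 'opening': 0.0917}
```

View pics/side5.png

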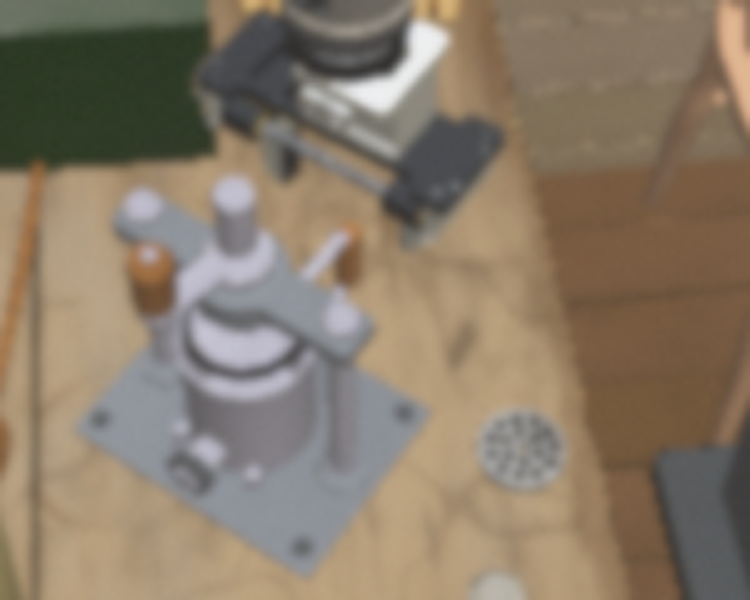

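View pics/top5.png

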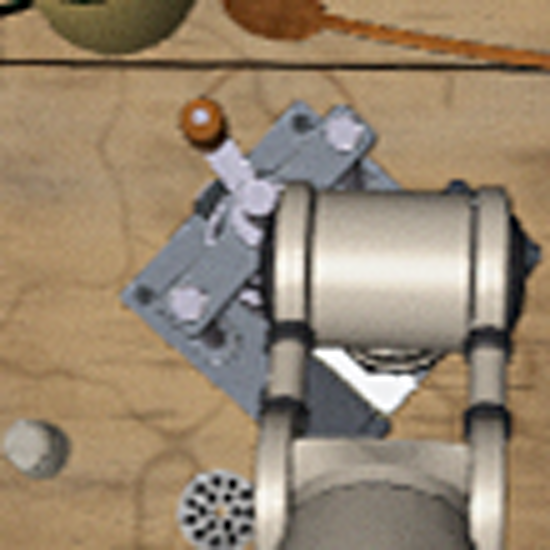

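```bash
python3 - <<'E'
from h import *
t=load("top","5")
for u,v in((290,260),(270,260),(385,260),(300,210),(385,210),(385,310),(300,350),(280,320)):
    q=((u+.5)/5-.5+160,(v+.5)/5-.5+120); print((u,v),np.round(dep(t,*q),3))
Q=cloud(t); m=(Q[...,2]>.3)
# points above .3 within 60mm of axis
d=np.hypot(Q[...,0]-.6162,Q[...,1]-.1525)
k=m&(d<.09); print(k.sum(), Q[k][:,2].min() if k.any() else None, d[m].min(), np.round(Q[k][np.argsort(Q[k][:,2])[:5]],3))
E
```

```text
(290, 260) [0.54  0.117 0.482]
(270, 260) [0.54  0.127 0.481]
(385, 260) [0.54  0.068 0.482]
(300, 210) [0.566 0.112 0.484]
(385, 210) [0.568 0.069 0.472]
(385, 310) [0.516 0.068 0.472]
(300, 350) [0.494 0.111 0.479]
(280, 320) [0.51  0.122 0.474]
302 0.4380444751806458 0.0444778982247166 [[0.579 0.109 0.438]
 [0.576 0.109 0.44 ]
 [0.581 0.108 0.443]
 [0.582 0.108 0.45 ]
 [0.587 0.111 0.452]]
```

Call:
arm_command([
  [[0.0,0.0,0.0,0.0,0.0,0.12,1],[0.0,0.0,0.0,0.0,0.0,0.233,1],[0.0,0.0,0.0,0.0,0.0,0.233,1],[0.0,0.0,0.0,0.0,0.0,0.233,1]],
])

```text
time: 16.8
tool_pos: [0.5418, 0.0656, 0.0519]
tool_rot: [3.14, -0.002, 0.856]
contact_force: [0.3, 0.7, 0.8]
opening: 0.0919
```

```bash
python3 snap.py 6
```

```text
{'time': 16.9, 'tool_pos': [0.5424, 0.0656, 0.0525], 'tool_rot': [3.1379, -0.0032, 0.8554], 'qpos': [-0.02, 0.5758, 1.6829, 0.0002, 0.878, 0.6953], 'contact_force': [0.1201, -0.0305, -0.9007], 'opening': 0.0921}
```

View pics/side6.png

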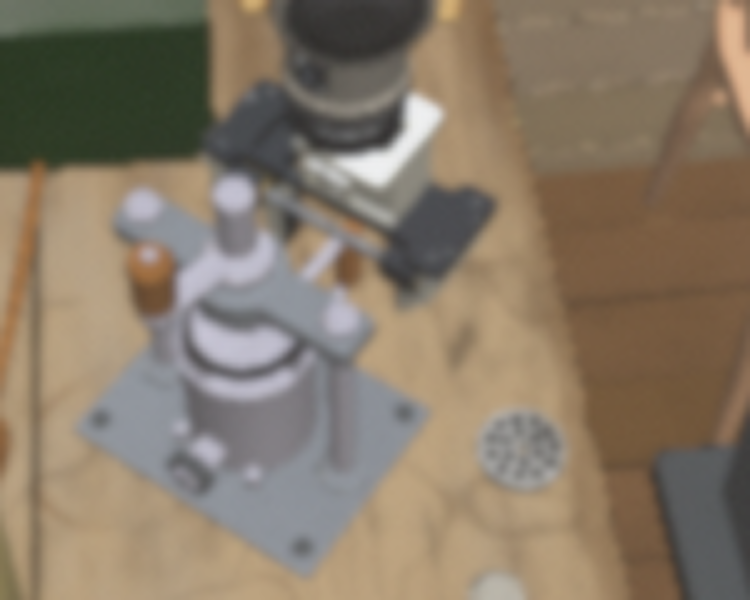

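The handle at (350,260) lies midway between the fingertips. I'll close on it.

Call:
arm_command([
  [[0,0,0,0,0,0,-1],[0,0,0,0,0,0,-1],[0,0,0,0,0,0,-1],[0,0,0,0,0,0,-1],[0,0,0,0,0,0,-1],[0,0,0,0,0,0,-1],[0,0,0,0,0,0,-1],[0,0,0,0,0,0,-1]],
], grip_force=55)

```text
time: 17.7
tool_pos: [0.5404, 0.0656, 0.0497]
tool_rot: [-3.141, 0.0, 0.855]
contact_force: [-0.0, 0.4, -0.0]
opening: 0.0328
```

Call:
arm_command([
  [[0,0,0,0,0,0,-1],[0,0,0,0,0,0,-1],[0,0,0,0,0,0,-1]],
])

```text
time: 18.0
tool_pos: [0.5405, 0.0656, 0.0497]
tool_rot: [3.142, -0.0, 0.855]
contact_force: [-0.6, -0.2, 0.0]
opening: 0.0158
```

```bash
python3 obs.py; cat cmd.json; python3 - <<'E'
from pl import *
p,R=get(); u=-np.array([np.cos(np.radians(49.3)),np.sin(np.radians(49.3)),0])
plan([(p+u*d,R) for d in(.004,.010,.020,.03,.04,.05,.06,.07)],-1)
E
```

```text
{'time': 18.0, 'tool_pos': [0.5405, 0.0656, 0.0497], 'tool_rot': [3.1415, -0.0001, 0.8552], 'qpos': [-0.0201, 0.5794, 1.6861, 0.0001, 0.876, 0.6955], 'contact_force': [-0.5938, -0.2408, 0.0049], 'torque': [-0.1489, 0.0028, -0.0692], 'opening': 0.0158}
{"p": [0.5404810271805468, 0.06556424727037535, 0.04999999999999995], "R": [[0.6558276531444223, 0.7549106499255919, 3.4971242293718786e-17], [0.7549106499255919, -0.6558276531444223, 1.1736528464180798e-16], [1.115354110686839e-16, -5.057123593860743e-17, -1.0]]}[[[0.0, 0.0, 0.0, -0.013, 0.0, 0.0, -1], [0.0, 0.0, 0.0, -0.033, 0.0, 0.0, -1], [0.0, 0.0, 0.0, -0.067, 0.0, 0.0, -1], [0.0, 0.0, 0.0, -0.1, 0.0, 0.0, -1], [0.0, 0.0, 0.0, -0.133, 0.001, 0.0, -1], [0.0, 0.0, 0.0, -0.167, 0.001, 0.0, -1], [0.0, 0.0, 0.0, -0.2, 0.001, 0.0, -1], [0.0, 0.0, 0.0, -0.233, 0.001, 0.0, -1]]]
```

Handle gripped (opening 15.8 mm). First I'll pull out a little and check the force.

Call:
arm_command([
  [[0,0,0,-0.013,0,0,-1],[0,0,0,-0.033,0,0,-1],[0,0,0,-0.05,0,0,-1],[0,0,0,-0.067,0,0,-1]],
])

```text
time: 18.4
tool_pos: [0.5268, 0.05, 0.0497]
tool_rot: [-3.141, 0.0, 0.855]
contact_force: [0.4, 1.3, -1.3]
opening: 0.0157
```

Call:
arm_command([
  [[0,0,0,-0.02,0,0,-1],[0,0,0,-0.05,0,0,-1],[0,0,0,-0.08,0,0,-1],[0,0,0,-0.11,0,0,-1],[0,0,0,-0.14,0,0,-1],[0,0,0,-0.166,0,0,-1]],
])

```text
time: 19.0
tool_pos: [0.4939, 0.0122, 0.0497]
tool_rot: [-3.141, 0.0, 0.855]
contact_force: [-0.5, 0.7, -2.2]
opening: 0.0156
```

```bash
python3 snap.py 7
```

```text
{'time': 19.1, 'tool_pos': [0.4936, 0.0119, 0.0498], 'tool_rot': [-3.141, 0.0009, 0.8545], 'qpos': [-0.131, 0.5097, 1.8278, -0.0006, 0.805, 0.5858], 'contact_force': [-1.6071, -1.5957, 0.5047], 'opening': 0.0161}
```

View pics/side7.png

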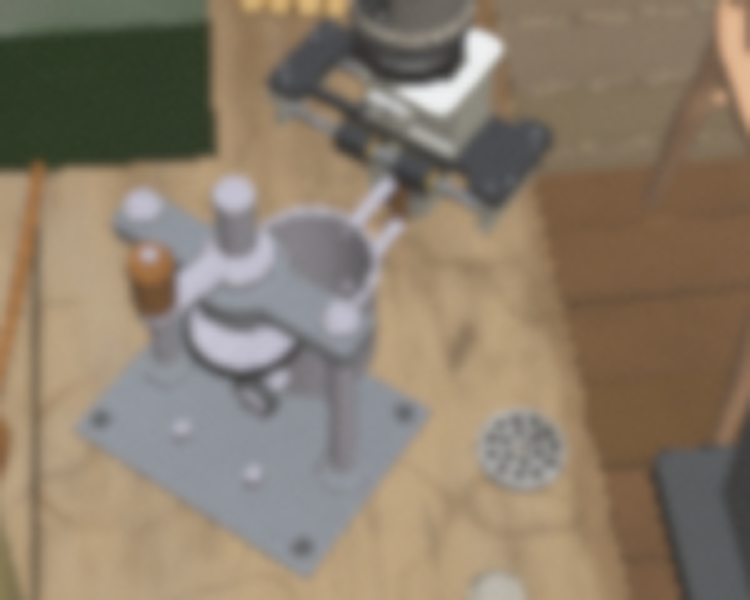

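Call:
arm_command([
  [[0,0,0,-0.03,0,0,-1],[0,0,0,-0.07,0,0,-1],[0,0,0,-0.11,0,0,-1],[0,0,0,-0.15,0,0,-1],[0,0,0,-0.19,0,-0.01,-1],[0,0,0,-0.22,0,-0.03,-1],[0,0,0,-0.24,0,-0.07,-1],[0,0,0,-0.24,0,-0.12,-1]],
])

```text
time: 19.9
tool_pos: [0.4464, -0.0421, 0.0865]
tool_rot: [-3.141, 0.001, 0.854]
contact_force: [1.0, -0.1, -3.8]
opening: 0.0154
```

```bash
python3 - <<'E'
from pl import *
p,R=get(); # saved = after .233 slide plan
p0=np.array([0.54048,0.06556,.05])
for t in([-.067,0,0],[-.166,0,0],[-.24,0,-.12]): p0=p0+R.apply(np.array(t)*.3)
put(p0,R); print(p0)
E
python3 snap.py 8 full
```

```text
[ 0.44741806 -0.04156182  0.086     ]
{'time': 20.0, 'tool_pos': [0.4487, -0.0422, 0.088], 'tool_rot': [3.1374, -0.0022, 0.8549], 'qpos': [-0.2641, 0.383, 1.9122, 0.0002, 0.8417, 0.4516], 'contact_force': [-0.2527, 0.5177, -3.5372], 'opening': 0.0161}
```

View pics/side8.png

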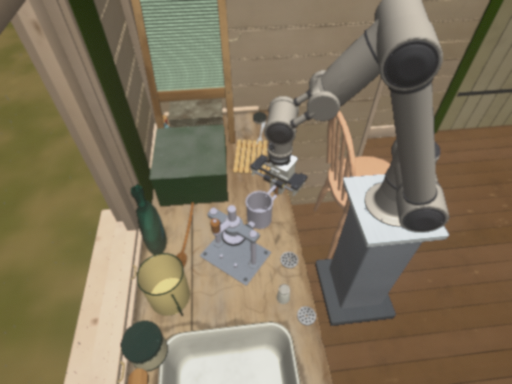

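View pics/top8.png

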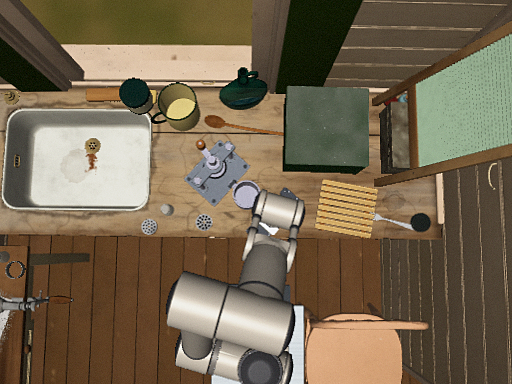

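```bash
python3 - <<'E'
from h import *
t=load("top","8")
for q in((290,165),(330,167),(365,168),(290,172),(365,176)): print(q,np.round(dep(t,*q),3))
from pl import *
plan([((.43,-.13,.14),E(30))],-1)
plan([((.378,-.307,.14),E(0))],-1)
E
```

```text
(290, 165) [ 0.626 -0.101  0.128]
(330, 167) [ 0.622 -0.236  0.121]
(365, 168) [ 0.641 -0.385  0.003]
(290, 172) [ 0.624 -0.113 -0.004]
(365, 176) [ 0.613 -0.385 -0.002]
[[[0.0, 0.0, 0.211, -0.261, 0.15, -0.18, -1]]]
[[[0.0, 0.0, 0.334, -0.445, 0.423, 0.0, -1]]]
```

Call:
arm_command([
  [[0,0,0.02,-0.02,0.01,-0.04,-1],[0,0,0.05,-0.06,0.03,-0.09,-1],[0,0,0.08,-0.1,0.06,-0.14,-1],[0,0,0.12,-0.14,0.08,-0.18,-1],[0,0,0.15,-0.18,0.1,-0.18,-1],[0,0,0.18,-0.22,0.13,-0.18,-1],[0,0,0.2,-0.25,0.145,-0.18,-1],[0,0,0.211,-0.261,0.15,-0.18,-1]],
])

```text
time: 20.8
tool_pos: [0.4296, -0.1307, 0.1396]
tool_rot: [-3.141, 0.0, 0.522]
contact_force: [-0.2, 0.4, -3.3]
opening: 0.0155
```

Call:
arm_command([
  [[0,0,0.02,-0.03,0.03,0,-1],[0,0,0.06,-0.08,0.08,0,-1],[0,0,0.11,-0.14,0.14,0,-1],[0,0,0.16,-0.21,0.2,0,-1],[0,0,0.21,-0.28,0.26,0,-1],[0,0,0.26,-0.35,0.33,0,-1],[0,0,0.31,-0.41,0.39,0,-1],[0,0,0.334,-0.445,0.423,0,-1]],
])

```text
time: 21.6
tool_pos: [0.3771, -0.3086, 0.1395]
tool_rot: [3.141, -0.0, -0.005]
contact_force: [0.3, 0.2, -2.8]
opening: 0.0162
```

Call:
arm_command([
  [[0,0,0,0,0,0,-1],[0,0,0,0,0,0,-1],[0,0,0,0,0,0,-1]],
])

```text
time: 21.9
tool_pos: [0.3779, -0.3056, 0.1395]
tool_rot: [-3.141, 0.0, 0.001]
contact_force: [-0.1, -0.6, -2.0]
opening: 0.0154
```

```bash
python3 snap.py 9 full; python3 - <<'E'
from h import *
t=load("top","9"); im=cv2.cvtColor(t["image"],4)[150:260,280:420]; cv2.imwrite("pics/t9z.png",cv2.resize(im,None,fx=5,fy=5,interpolation=2))
t=load("side","9"); im=cv2.cvtColor(t["image"],4)[90:210,200:340]; cv2.imwrite("pics/s9z.png",cv2.resize(im,None,fx=5,fy=5,interpolation=2))
E
```

```text
{'time': 22.0, 'tool_pos': [0.3781, -0.3058, 0.1397], 'tool_rot': [-3.1411, 0.0001, 0.001], 'qpos': [-0.838, 0.3655, 1.7549, 0.0003, 1.0217, 0.7316], 'contact_force': [0.7744, -0.0163, -3.0128], 'opening': 0.0153}
```

View pics/t9z.png

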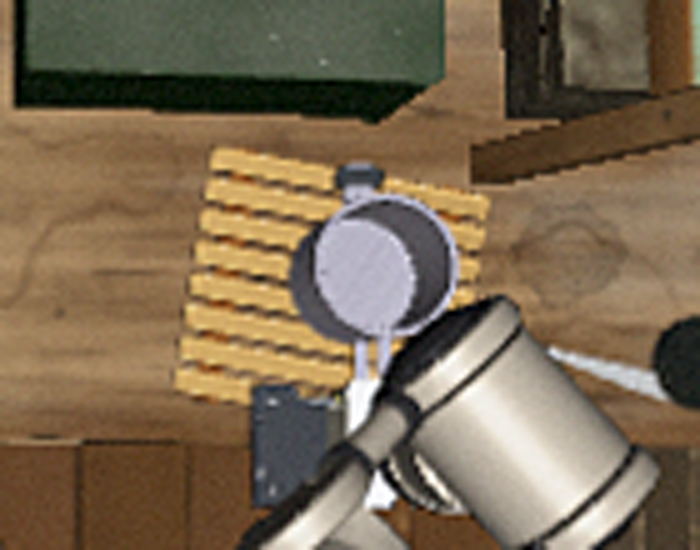

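View pics/s9z.png

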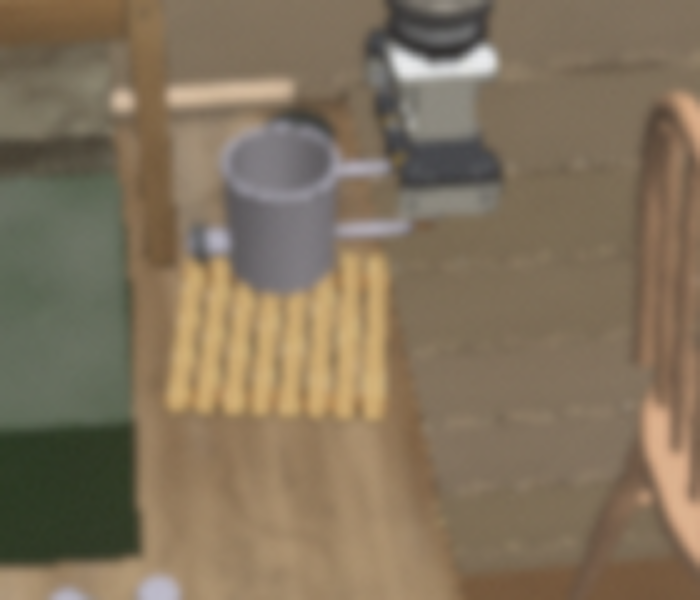

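```bash
python3 - <<'E'
from h import *
t=load("top","9"); print(onz(t,(386.5)/5-.5+280,(265.5)/5-.5+150,.1995))
E
```

```text
[ 0.49409419 -0.30510625  0.1995    ]
```

Call:
arm_command([
  [[0,0,0,0,0,0.03,-1],[0,0,0,0,0,0.08,-1],[0,0,0,0,0,0.13,-1],[0,0,0,0,0,0.18,-1],[0,0,0,0,0,0.22,-1],[0,0,0,0,0,0.245,-1],[0,0,0,0,0,0.255,-1],[0,0,0,0,0,0.26,-1]],
])

```text
time: 22.8
tool_pos: [0.3779, -0.3066, 0.0615]
tool_rot: [-3.141, 0.0, -0.0]
contact_force: [-0.6, -0.3, -3.5]
opening: 0.0161
```

```bash
python3 obs.py
```

```text
{'time': 22.8, 'tool_pos': [0.3779, -0.3066, 0.0615], 'tool_rot': [-3.1414, 0.0001, -0.0005], 'qpos': [-0.8394, 0.4805, 1.838, 0.0001, 0.8233, 0.7318], 'contact_force': [-0.556, -0.2591, -3.5312], 'torque': [-0.0771, 0.4049, 0.0175], 'opening': 0.0161}
```

Not yet touching. I'll lower it slowly.

Call:
arm_command([
  [[0,0,0,0,0,0.003,-1],[0,0,0,0,0,0.006,-1],[0,0,0,0,0,0.009,-1],[0,0,0,0,0,0.012,-1],[0,0,0,0,0,0.012,-1]],
])

```text
time: 23.3
tool_pos: [0.3778, -0.3068, 0.0581]
tool_rot: [3.142, -0.0, -0.001]
contact_force: [-0.6, -0.5, -2.5]
opening: 0.0161
```

```bash
python3 obs.py
```

```text
{'time': 23.3, 'tool_pos': [0.3778, -0.3068, 0.0581], 'tool_rot': [3.1415, -0.0001, -0.0008], 'qpos': [-0.8397, 0.4859, 1.8412, 0.0001, 0.8144, 0.7318], 'contact_force': [-0.5668, -0.4754, -2.4559], 'torque': [-0.1001, 0.4573, -0.0082], 'opening': 0.0161}
```

Call:
arm_command([
  [[0,0,0,0,0,0.003,-1],[0,0,0,0,0,0.006,-1],[0,0,0,0,0,0.006,-1]],
])

```text
time: 23.6
tool_pos: [0.3778, -0.3069, 0.0575]
tool_rot: [3.141, -0.001, -0.001]
contact_force: [-5.6, 1.4, 9.5]
opening: 0.0156
```

```bash
python3 obs.py
```

```text
{'time': 23.6, 'tool_pos': [0.3778, -0.3069, 0.0575], 'tool_rot': [3.1409, -0.0006, -0.0007], 'qpos': [-0.8399, 0.4867, 1.8422, -0.0, 0.8118, 0.7316], 'contact_force': [-5.5655, 1.3641, 9.5233], 'torque': [0.412, 0.5978, 0.1327], 'opening': 0.0156}
```

Call:
arm_command([
  [[0,0,0,0,0,-0.003,-1],[0,0,0,0,0,-0.003,-1],[0,0,0,0,0,-0.003,-0.3],[0,0,0,0,0,-0.003,-0.2],[0,0,0,0,0,-0.003,0],[0,0,0,0,0,-0.003,0]],
])

```text
time: 24.2
tool_pos: [0.3779, -0.3068, 0.0571]
tool_rot: [-3.142, -0.0, -0.001]
contact_force: [0.7, -0.8, -0.6]
opening: 0.0426
```

```bash
python3 obs.py
```

```text
{'time': 24.2, 'tool_pos': [0.3779, -0.3068, 0.0571], 'tool_rot': [-3.1415, -0.0001, -0.0007], 'qpos': [-0.8396, 0.4877, 1.8418, 0.0002, 0.8121, 0.7318], 'contact_force': [0.7213, -0.7776, -0.5725], 'torque': [-0.0566, 0.1873, -0.0248], 'opening': 0.0426}
```

Call:
arm_command([
  [[0,0,0,0,0,-0.03,0.2],[0,0,0,0,0,-0.09,0.3],[0,0,0,0,0,-0.17,0.3],[0,0,0,0,0,-0.27,0.3],[0,0,0,0,0,-0.4,0.3],[0,0,0,0,0,-0.52,0.3],[0,0,0,0,0,-0.6,0.3],[0,0,0,0,0,-0.65,0.3]],
])

```text
time: 25.0
tool_pos: [0.3782, -0.3071, 0.2553]
tool_rot: [3.139, -0.003, -0.001]
contact_force: [-0.3, -0.5, -0.3]
opening: 0.0597
```

Call:
arm_command([
  [[0,0,0,-0.05,-0.1,0,0.3],[0,0,0,-0.1,-0.3,0,0.3],[0,0,0,-0.1,-0.5,0,0.3],[0,0,0,-0.1,-0.7,0,0.3],[0,0,0,-0.1,-0.8,0,0.3],[0,0,0,-0.1,-0.8,0,0.3],[0,0,0,-0.1,-0.8,0,0.3]],
])

```text
time: 25.7
tool_pos: [0.3478, -0.0651, 0.253]
tool_rot: [3.141, -0.001, 0.003]
contact_force: [0.1, -1.0, 0.1]
opening: 0.06
```

```bash
python3 snap.py 10 full; python3 - <<'E'
from h import *
t=load("top","10"); im=cv2.cvtColor(t["image"],4)[150:250,140:400]; cv2.imwrite("pics/t10z.png",cv2.resize(im,None,fx=3,fy=3,interpolation=2))
t=load("side","10"); im=cv2.cvtColor(t["image"],4)[90:210,200:340]; cv2.imwrite("pics/s10z.png",cv2.resize(im,None,fx=5,fy=5,interpolation=2))
E
```

```text
{'time': 25.8, 'tool_pos': [0.3482, -0.0671, 0.2527], 'tool_rot': [3.1408, -0.001, -0.0], 'qpos': [-0.4073, -0.0044, 1.8801, -0.0003, 1.2647, 1.1636], 'contact_force': [0.3388, -0.1101, 0.0772], 'opening': 0.0595}
```

View pics/t10z.png

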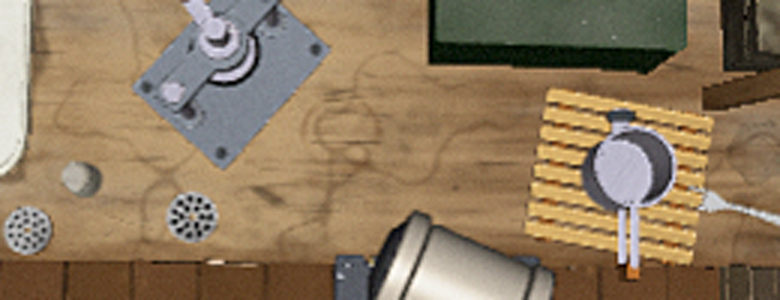

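View pics/s10z.png

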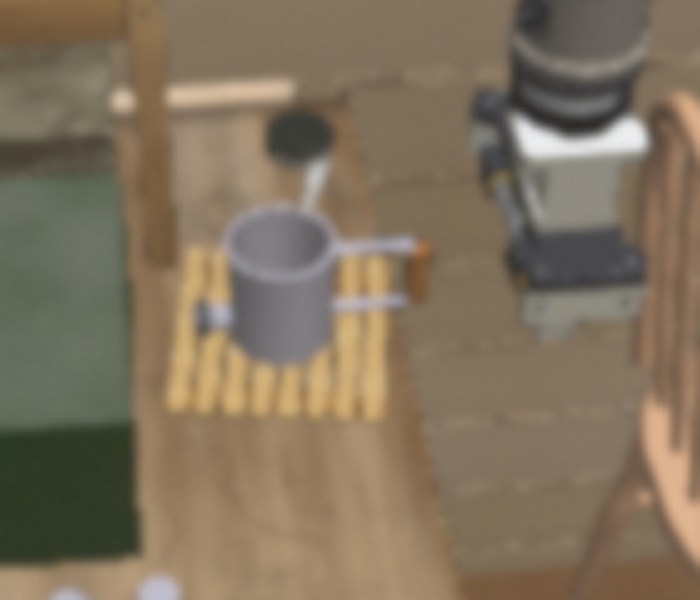

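```bash
python3 - <<'E'
from h import *
t=load("top","10"); q=((636.5)/3-.5+140,(168.5)/3-.5+150)
c=onz(t,*q,.118); print("barrel",c,"dist to rack",np.hypot(*(c[:2]-[.493,-.308])))
Q=cloud(t); d=np.hypot(Q[...,0]-c[0],Q[...,1]-c[1]); k=(d<.055)&(Q[...,2]>.095)&(Q[...,2]<.14); P=Q[k]
A=np.c_[P[:,:2],np.ones(len(P))]; s,_,_,_=np.linalg.lstsq(A,P[:,2],rcond=None); print(len(P),"tilt deg",np.degrees(np.hypot(*s[:2])),P[:,2].mean())
f=d<.03; print("floor",np.median(Q[f][:,2]))
from cell import robot
print(robot.hand_in())
E
```

```text
barrel [ 0.49222406 -0.30731568  0.118     ] dist to rack 0.0010345926173336297
194 tilt deg 2.2988464023647865 0.1137130566889463
floor 0.023550229993944294
the job is handed in; nothing more can be done
None
```

I cranked the plunger up about 1.6 turns until the force at the knob fell from about 14 N to about 2 N. I then turned it about 20° further to confirm it was slack and stopped there. After that I drew the barrel out by its handle, stood it on the rack and moved the arm well clear before handing in.

**Barrel position:** the last top view puts its axis about 1 mm from the rack's middle. The depth map shows its inner floor at about 24 mm, which fits it resting on the slats.

**Tilt:** both views show it upright. A rough fit to the rim depth gave 2.3°, which is mostly depth noise and within the 5° limit.

**Bystanders:** the salt shaker and both mincer plates look unmoved, judged by eye only.

**Disagreements:** the side and top cameras differed by 4 to 8 mm in y. I corrected the crank axis from the knob's actual path and averaged the rest. When I set the barrel down I pressed it on with about 10 N for a moment, so I eased off before opening the gripper.

The hand-in gave no verdict. It was done at about 26 s of the 72 s allowed.

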